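# Put the remotes back in the remote tray

### The arm

A 6-joint arm with a two-finger parallel gripper is mounted at the origin on the work surface. World frame = base frame: x ahead of the robot, y to its left, z up, the work surface at z = 0. Lengths are in m, angles in rad, forces in N, time in s.
With the tool pointing down it reaches from about 0.325 to 0.925 m from the base axis. Payload 3.1 kg.
Tool frame: the origin (TCP) lies between the finger pads; the fingertips stand 19 mm ahead of it and the grasp point (between the pads) is the TCP; z points along the fingers, x is the direction in which the jaws open and shut, and the axes are right-handed (so a half turn about z gives the same grasp; the last joint's range is limited). The gripper opens to 85 mm and grips with 20 to 120 N. Pads are 22 mm wide; open, the fingers measure 114 mm over their backs; the gripper's body (76 mm by 85 mm) begins 54 mm behind the grasp point. The pads swing forward as they close: fully open they stand 13 mm farther back than shut.
Start: joints at [-1.328, 0.217, 1.613, -0, 1.311, -0.112], TCP at [0.217, -0.586, 0.25] pointing down, gripper open.
Joint ranges: [-2.75, 2.75], [-0.78, 2.1], [0.31, 2.55], [-1.13, 4.27], [0.13, 2.63], [-2.58, 2.58]. Speed limits (rad/s): [2.79, 2.79, 3.14, 3.14, 3.14, 3.14].

### API

Orientations are given as a unit quaternion [x, y, z, w].
In Python, from cell import observe, capture, camera_params, close_job gives the robot as it stands.
- The arm moves only by the tool servo_tool, never from a script. Its arguments are lists of equal length, an entry for each row: "xyz": the shift along the tool's x, y, z in m, a list of three; "rot": the turn, a rotation vector about the tool's x, y, z in degrees, a list of three; "jaw": the gripper command: -1 is fully open, 1 is shut, values between are in proportion. In form: {"xyz": [[x, y, z], ...], "rot": [[wx, wy, wz], ...], "jaw": [jaw, ...]}. A call has exactly 8 rows; each row shifts and turns the pose as measured when the row begins, along the tool's axes as they then stand; what a row does not reach is not made up. A row lasts 1/12 s, in which the tool goes at most 41.7 mm and 7.16 degrees, less where a joint would pass 70% of its speed; a pose out of reach is approached as far as the arm can. A call with a gripper value outside its range is refused whole. The fingers move at their own pace and stop on an object; "force" is the grip in N (left out, the last holds). Time passes only in rows, so rows that do not move let the fingers close, or fill a call up. It gives the time, the measured TCP pose, the force and the opening at its end, in the units of the state.
- observe(): the state, without advancing time (a new reading comes with each control period).
- capture(name): name is "scene" or "side" or "wrist"; returns the picture (400x640x3 uint8, red, green, blue); there is no depth.
- camera_params(name): a dict with "K" (3x3 intrinsics, pixels), "k1" (the pictures are not rectified: a ray, as slopes to the right and down, at radius r is drawn at 1 + k1 r^2 times it, then the intrinsics apply), "R" (3x3) and "t" (3): a world point X has camera coordinates R X + t. Camera axes: x right, y down, z forward; pixel columns grow to the right and rows downward; lengths in m; the calibration is good to about 2 mm. A picture is of the moment at which its call begins: read the wrist's pose just before it. camera_params takes no time and is no camera call; for the wrist camera it gives the pose at the moment of the call.
- close_job(): hands the job in, once; it reports no verdict.
The state is a dict: "time_s": time; "joint_positions": joint angles; "joint_vel": joint speeds; "joint_efforts": joint torques, N m; "position": TCP position; "tcp_rot": TCP orientation; "force": force on the tool from outside, world axes, zero at the start; "wrist_torque": the same for the moment, N m; "grip_width": opening from 0.0 (shut) to 1.0 (fully open).
Only numpy, scipy, OpenCV 4.12 (cv2) and the standard library are available. Lean on these libraries where they do the work, as an engineer would, in place of code of your own. Each camera call takes 0.05 s, during which the arm holds its last target.

### The job

Tidy the four remote controls off the table into the wooden remote tray: lay each one flat, buttons up, in the pocket cut to its own length (longest remote in the longest pocket, and so on down to the smallest), setting it down rather than dropping it. Leave the cordless phone handset and the calculator lying where they are.

Things in the scene. Friction and masses are not known exactly. Their poses are not given: they have to be found in the camera images.
- tv_remote: TV remote: black, with a number pad, round pad, a row of red, green, yellow and blue keys, red power key; no display; a rounded bar 180 long x 44 wide x 22 thick (mm), lying buttons up, loose on the table. Origin: centre of its underside; x runs along its length, y across its width, z up out of the buttons. Either way round in its bay is right.
- soundbar_remote: soundbar remote: mid-grey, with one big black volume dial disc, six black keys and a red power key; a rounded bar 148 long x 42 wide x 21 thick (mm), lying buttons up, loose on the table. Origin: centre of its underside; x runs along its length, y across its width, z up out of the buttons. Either way round in its bay is right.
- stick_remote: streaming-stick remote: white, with a black ring pad at one end and six small grey round keys; a rounded bar 118 long x 40 wide x 20 thick (mm), lying buttons up, loose on the table. Origin: centre of its underside; x runs along its length, y across its width, z up out of the buttons. Either way round in its bay is right.
- lamp_remote: lamp remote: tan, the smallest, with a round and a square white key and a brown key; a rounded bar 86 long x 38 wide x 20 thick (mm), lying buttons up, loose on the table. Origin: centre of its underside; x runs along its length, y across its width, z up out of the buttons. Either way round in its bay is right.
- long_bay: Longest pocket of four in the tray, for the TV remote: a fixed light-wood slat 216x80x9 mm (slats side by side, 80 mm pitch, any order) with a dark-green pocket 196 long x 60 wide x 6 deep mm in its middle. Origin: centre of its underside, 4 mm above the table; x along the pocket, z up; pocket floor z=3, rim z=9 mm, no tray part higher. Hold remotes by the upper half.
- medium_bay: Second longest pocket of four in the tray, for the soundbar remote: a fixed light-wood slat 216x80x9 mm (slats side by side, 80 mm pitch, any order) with a dark-green pocket 164 long x 60 wide x 6 deep mm in its middle. Origin: centre of its underside, 4 mm above the table; x along the pocket, z up; pocket floor z=3, rim z=9 mm, no tray part higher. Hold remotes by the upper half.
- short_bay: Third longest pocket of four in the tray, for the streaming-stick remote: a fixed light-wood slat 216x80x9 mm (slats side by side, 80 mm pitch, any order) with a dark-green pocket 134 long x 60 wide x 6 deep mm in its middle. Origin: centre of its underside, 4 mm above the table; x along the pocket, z up; pocket floor z=3, rim z=9 mm, no tray part higher. Hold remotes by the upper half.
- small_bay: Shortest pocket of four in the tray, for the lamp remote: a fixed light-wood slat 216x80x9 mm (slats side by side, 80 mm pitch, any order) with a dark-green pocket 102 long x 60 wide x 6 deep mm in its middle. Origin: centre of its underside, 4 mm above the table; x along the pocket, z up; pocket floor z=3, rim z=9 mm, no tray part higher. Hold remotes by the upper half.
- handset: cordless phone handset lying among the remotes, NOT a remote: black, 160 x 51 x 24 mm, with a light-blue display, a pale twelve-key number pad, green and red call keys; loose. Origin: centre of its underside; x along its length. (Its twin stands in a charging cradle at the table's edge.)
- calculator: pocket calculator lying among the remotes, NOT a remote: dark blue-grey, 118 x 72 x 14 mm, with a pale green display strip and a grid of white and orange keys; loose. Origin: centre of its underside; x along its length.
There are look-alikes about, which are no part of the job. Several things have the shape of the lamp_remote; the one meant has the colours described above.

How it is judged:
At the end, for the whole second after the job is handed in: Each remote lies released and at rest, buttons up and level (within 0.06 rad), on the floor of its own pocket (underside less than 2.5 mm above the pocket floor), centred within 12 mm along and 15 mm across; handset and calculator are within 15 mm of where they lay (x of tv_remote in the frame of long_bay between -0.012 and 0.012 m and y of tv_remote in the frame of long_bay between -0.015 and 0.015 m and z of tv_remote in the frame of long_bay between 0 and 0.0055 m and angle between each of tv_remote, soundbar_remote, stick_remote, lamp_remote's own z axis and vertical below 0.06 rad and linear speed of each of tv_remote, soundbar_remote, stick_remote, lamp_remote below 0.02 m/s and angular speed of each of tv_remote, soundbar_remote, stick_remote, lamp_remote below 0.2 rad/s and contact force between each of tv_remote, soundbar_remote, stick_remote, lamp_remote and the fingers below 0.1 N and x of soundbar_remote in the frame of medium_bay between -0.012 and 0.012 m and y of soundbar_remote in the frame of medium_bay between -0.015 and 0.015 m and z of soundbar_remote in the frame of medium_bay between 0 and 0.0055 m and x of stick_remote in the frame of short_bay between -0.012 and 0.012 m and y of stick_remote in the frame of short_bay between -0.015 and 0.015 m and z of stick_remote in the frame of short_bay between 0 and 0.0055 m and x of lamp_remote in the frame of small_bay between -0.012 and 0.012 m and y of lamp_remote in the frame of small_bay between -0.015 and 0.015 m and z of lamp_remote in the frame of small_bay between 0 and 0.0055 m and distance of each of handset, calculator from where it was at the start of the episode below 0.015 m); the robot touches nothing.
It fails at once if the cordless phone handset is moved by more than 15 mm (distance of handset from where it was at the start of the episode above 0.015 m).
It fails at once if the calculator is moved by more than 15 mm (distance of calculator from where it was at the start of the episode above 0.015 m).
It fails at once if a remote is dropped or thrown (faster than 0.7 m/s out of the fingers, as after a fall of 25 mm) ((contact force between tv_remote and the fingers below 0.05 N and linear speed of tv_remote above 0.7 m/s) or (contact force between soundbar_remote and the fingers below 0.05 N and linear speed of soundbar_remote above 0.7 m/s) or (contact force between stick_remote and the fingers below 0.05 N and linear speed of stick_remote above 0.7 m/s) or (contact force between lamp_remote and the fingers below 0.05 N and linear speed of lamp_remote above 0.7 m/s)).
It also fails if it takes over 106 s, if anything falls off the work surface, if the arm or the gripper's body presses on something with over 40 N, if the wrist force passes 120 N, or if a joint passes its speed limit or range.

## Working session

There is one attempt and no reset: what is moved stays moved. The work goes in short steps, Python scripts to look and compute and a tool call to move; the robot and the scene stay as the last step left them, time stands still between calls to the robot, and variables do not carry over. Pictures are saved under pics/ and viewed, and the job is handed in when it is done.

Besides the shell and the picture viewer there is one more tool, called after ">>>" by a JSON object that holds its "fn" and its "kwargs", one argument or row to a line. servo_tool: Moves the arm, as the interface text tells. Its arguments: {"type":"object","properties":{"xyz":{"type":"array"},"rot":{"type":"array"},"jaw":{"type":"array"},"force":{"type":"number"}},"required":["xyz","rot","jaw"]}

```bash
mkdir -p pics; ls; python3 - <<'E'
from cell import observe,capture,camera_params
import cv2
print(observe())
for n in ("scene","side","wrist"):
    p=camera_params(n); print(n,p)
    cv2.imwrite(f"pics/{n}0.png",capture(n)[:,:,::-1])
E
```

```text
pics
{'time_s': 0.0, 'joint_positions': array([-1.32821947e+00,  2.17739751e-01,  1.61495262e+00,  1.15131206e-05,
        1.31128555e+00, -1.12204708e-01]), 'joint_vel': array([ 0.00084487,  0.00033174, -0.00193614, -0.00047479,  0.00106837,
        0.00045773]), 'joint_efforts': array([ 1.75742556e-03, -3.96842444e+01, -3.03851545e+01,  2.66641860e-05,
        9.73616552e-03, -6.32858033e-06]), 'position': array([ 0.21694964, -0.58531152,  0.24896749]), 'tcp_rot': array([ 8.20786466e-01, -5.71233887e-01, -8.92796121e-04, -7.90777506e-04]), 'force': array([ 0.41527538, -0.30132858, -0.40963985]), 'wrist_torque': array([-0.01431487, -0.05056713,  0.0229537 ]), 'grip_width': 1.0028291342943194}
scene {'K': array([[389.86438391,   0.        , 315.4433928 ],
       [  0.        , 389.86438391, 197.4782207 ],
       [  0.        ,   0.        ,   1.        ]]), 'k1': -0.07765616978269167, 'R': array([[ 0.79570012,  0.60538114, -0.0193649 ],
       [ 0.33176267, -0.46236502, -0.82228469],
       [-0.5067493 ,  0.64786747, -0.56874677]]), 't': array([-0.43000268, -0.08863639,  1.21913829])}
side {'K': array([[382.47051107,   0.        , 319.69733635],
       [  0.        , 382.47051107, 202.37505516],
       [  0.        ,   0.        ,   1.        ]]), 'k1': -0.04619925863361765, 'R': array([[-0.75256682, -0.65819058, -0.02069641],
       [-0.42216622,  0.50634339, -0.75192557],
       [ 0.50538981, -0.55713691, -0.65892306]]), 't': array([0.44014525, 0.18245804, 0.7648139 ])}
wrist {'K': array([[352.92929494,   0.        , 320.47731089],
       [  0.        , 352.92929494, 193.71643705],
       [  0.        ,   0.        ,   1.        ]]), 'k1': 0.016163440726069216, 'R': array([[ 0.34714049, -0.93780824, -0.00303212],
       [-0.89332828, -0.33165623,  0.30326348],
       [-0.2854086 , -0.10256636, -0.95290192]]), 't': array([-0.62390431, -0.03912321,  0.38069983])}
```

View pics/scene0.png

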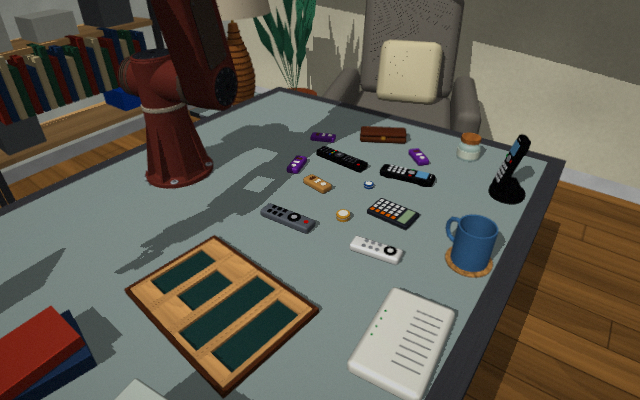

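View pics/side0.png

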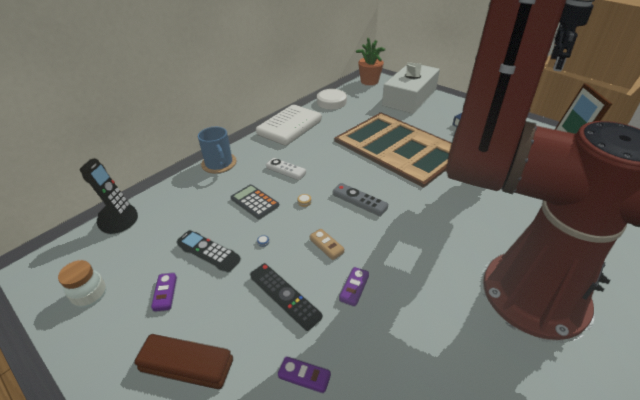

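View pics/wrist0.png

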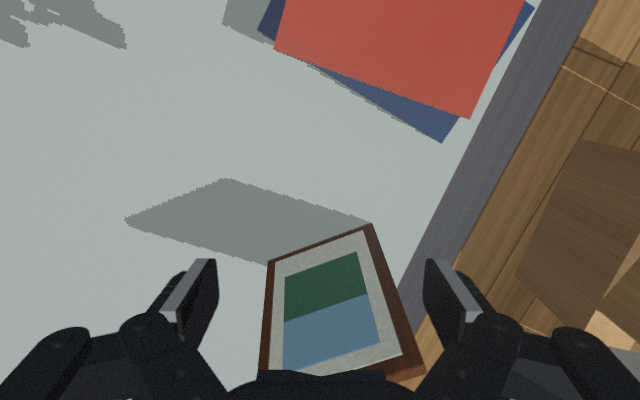

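```bash
cat > h.py <<'E'
import numpy as np, cv2
from cell import observe,capture,camera_params
def proj(p,X):
    X=np.atleast_2d(X); c=X@np.array(p['R']).T+p['t']; s=c[:,:2]/c[:,2:]
    s=s*(1+p['k1']*(s**2).sum(1,keepdims=True)); K=p['K']
    return s*[K[0,0],K[1,1]]+[K[0,2],K[1,2]]
def top(p,im,z,x0,x1,y0,y1,res=.001):
    # rows: x decreasing downward; cols: y decreasing to right (up=ahead,left=left)
    xs=np.arange(x1,x0,-res); ys=np.arange(y1,y0,-res)
    Y,X=np.meshgrid(ys,xs); uv=proj(p,np.stack([X.ravel(),Y.ravel(),np.full(X.size,z)],1)).astype(np.float32)
    return cv2.remap(im,uv[:,0].reshape(X.shape),uv[:,1].reshape(X.shape),cv2.INTER_LINEAR)
def toppt(p,uv,z):
    K=p['K'];d=(np.atleast_2d(uv)-[K[0,2],K[1,2]])/[K[0,0],K[1,1]]
    s=d.copy()
    for _ in range(20): s=d/(1+p['k1']*(s**2).sum(1,keepdims=True))
    r=np.c_[s,np.ones(len(s))]@p['R']; c=-np.array(p['R']).T@p['t']
    return c+r*((z-c[2])/r[:,2:])
E
python3 - <<'E'
from h import *
for n in("scene","side"):
    im=cv2.imread(f"pics/{n}0.png"); p=camera_params(n)
    t=top(p,im,.02,.15,.95,-.5,.5,.00135 )
    for x in np.arange(.2,.95,.1):
        r=int((.95-x)/.00135); cv2.line(t,(0,r),(8,r),(0,0,255),1); cv2.putText(t,f"{x:.1f}",(10,r+4),0,.35,(0,0,255))
    for y in np.arange(-.4,.5,.1):
        c=int((.5-y)/.00135); cv2.line(t,(c,0),(c,8),(0,0,255),1); cv2.putText(t,f"{y:.1f}",(c-8,20),0,.35,(0,0,255))
    cv2.imwrite(f"pics/top_{n}.png",t)
E
```

```text
(no output)
```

View pics/top_scene.png

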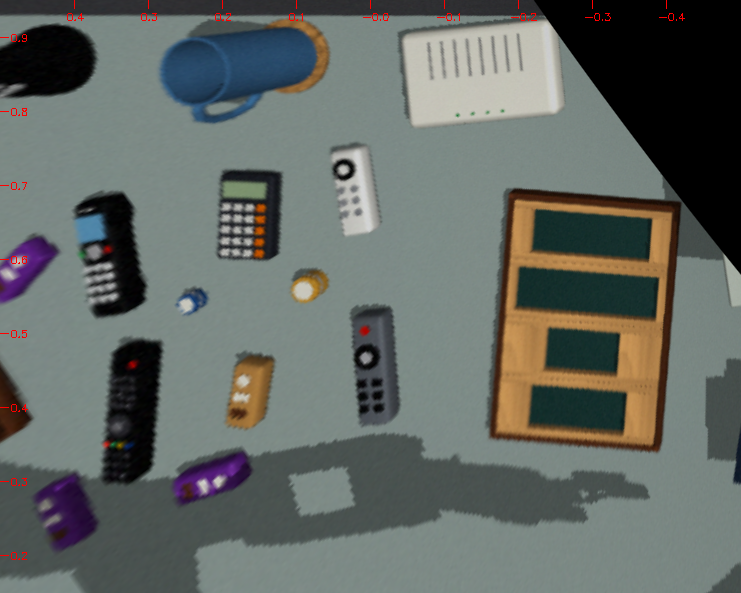

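View pics/top_side.png

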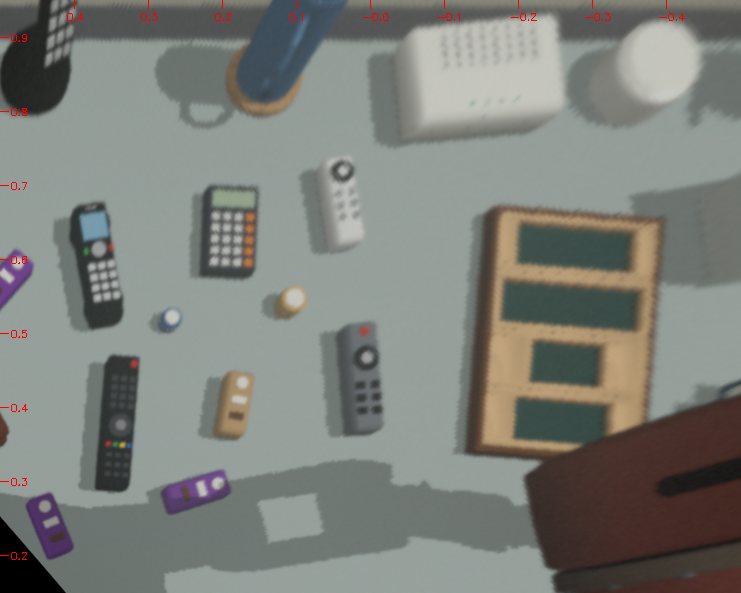

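```bash
python3 - <<'E'
from h import *
res=.00135
A=camera_params("scene");B=camera_params("side")
for p in(A,B): print(-p['R'].T@p['t'], np.linalg.det(p['R']))
def g(c,r): return [.95-r*res,.5-c*res,.02]
pairs={'stickring':((344,169),(343,171)),'tvred':((132,365),(134,364)),'sbdial':((366,357),(367,357)),'sbred':((364,330),(364,331)),'lampround':((243,380),(242,382)),'hdisp':((90,228),(94,226)),'trayTR':((680,203),(663,217)),'tvrow':((118,446),(119,446)),'pockLongL':((533,209),(518,222))}
for k,(a,b) in pairs.items():
    ua=proj(A,[g(*a)])[0];ub=proj(B,[g(*b)])[0]
    # triangulate
    def und(p,uv):
        q=toppt(p,[uv],0)[0]; c=-p['R'].T@p['t']; d=q-c; return c,d/np.linalg.norm(d)
    c1,d1=und(A,ua);c2,d2=und(B,ub)
    M=np.stack([d1,-d2],1); s=np.linalg.lstsq(M,c2-c1,rcond=None)[0]
    P=c1+s[0]*d1;Q=c2+s[1]*d2; print(k,((P+Q)/2).round(4),np.linalg.norm(P-Q).round(4))
E
```

```text
[ 0.9893569  -0.5705069   0.61216966] 1.0000000000000004
[0.02173718 0.62341909 0.65025781] 1.0000000000000007
stickring [0.721  0.0362 0.0189] 0.0012
tvred [0.4581 0.3198 0.0211] 0.0006
sbdial [0.4681 0.0053 0.0204] 0.0008
sbred [0.5038 0.0086 0.0197] 0.001
lampround [0.4355 0.1729 0.0189] 0.0013
hdisp [0.6433 0.3742 0.0223] 0.0011
trayTR [ 0.6694 -0.4149  0.0077] 0.0001
tvrow [0.3481 0.3398 0.0204] 0.0008
pockLongL [ 0.6615 -0.2133  0.009 ] 0.0009
```

```bash
cat > fit.py <<'E'
from h import *
from scipy.optimize import minimize
def outline(x,y,th,L,W,H,z0=0,r=.012,n=8):
    a=np.linspace(0,2*np.pi,4*n,endpoint=False)
    pts=np.stack([np.cos(a)*r+np.sign(np.cos(a)+1e-9)*(L/2-r),np.sin(a)*r+np.sign(np.sin(a)+1e-9)*(W/2-r)],1)
    c,s=np.cos(th),np.sin(th); P=pts@np.array([[c,s],[-s,c]])+[x,y]
    return np.vstack([np.c_[P,np.full(len(P),z0)],np.c_[P,np.full(len(P),z0+H)]])
SS=4
def sil(p,v,o,shape,dim,z0):
    m=np.zeros((o[3]*SS,o[2]*SS),np.uint8)
    uv=proj(p,outline(*v,*dim,z0=z0)); uv=((uv-[o[0],o[1]]+.5)*SS)
    h=cv2.convexHull(uv.astype(np.float32)); cv2.fillConvexPoly(m,np.round(h*16).astype(np.int32),1,shift=4); return m
def fit(ims,guess,dim,z0=0,vis=None):
    data=[]
    for p,im in ims:
        uv=proj(p,outline(*guess,*dim,z0=z0)); lo=np.floor(uv.min(0)-16).astype(int); hi=np.ceil(uv.max(0)+16).astype(int)
        lo=np.maximum(lo,0); o=(*lo,*(hi-lo)); c=im[lo[1]:hi[1],lo[0]:hi[0]]
        big=cv2.resize(c,(o[2]*SS,o[3]*SS),interpolation=cv2.INTER_CUBIC)
        s=sil(p,guess,o,None,dim,z0)
        k=lambda n:np.ones((n,n),np.uint8)
        gc=np.full(s.shape,cv2.GC_BGD,np.uint8); gc[cv2.dilate(s,k(33))>0]=cv2.GC_PR_BGD
        gc[s>0]=cv2.GC_PR_FGD; gc[cv2.erode(s,k(25))>0]=cv2.GC_FGD
        cv2.grabCut(big,gc,None,np.zeros((1,65)),np.zeros((1,65)),5,cv2.GC_INIT_WITH_MASK)
        m=((gc==1)|(gc==3)).astype(np.uint8); data.append((p,o,m,big))
    def cost(d):
        v=np.array(guess)+np.array(d)*[.001,.001,.01]
        return sum(1-(lambda s:(s&m).sum()/max(1,(s|m).sum()))(sil(p,v,o,None,dim,z0)) for p,o,m,_ in data)
    r=minimize(cost,[0,0,0],method='Nelder-Mead',options=dict(initial_simplex=[[0,0,0],[6,0,0],[0,6,0],[0,0,8]],xatol=.05,fatol=1e-4))
    v=np.array(guess)+r.x*[.001,.001,.01]
    if vis:
        for i,(p,o,m,b) in enumerate(data):
            s=sil(p,v,o,None,dim,z0); b=b.copy()
            cv2.drawContours(b,cv2.findContours(m,0,2)[0],-1,(0,255,0),1); cv2.drawContours(b,cv2.findContours(s,0,2)[0],-1,(0,0,255),1)
            cv2.imwrite(f"pics/{vis}_{i}.png",b)
    return v,r.fun/len(data)
E
cat > run.py <<'E'
from fit import *
ims=[(camera_params(n),cv2.imread(f"pics/{n}0.png")) for n in("scene","side")]
def an(a,b): return np.arctan2(b[1]-a[1],b[0]-a[0])
G={'tv':((.395,.331,an((.348,.3398),(.4581,.3198))),(.18,.044,.022)),
'sb':((.44,.003,an((.4681,.0053),(.5038,.0086))),(.148,.042,.021)),
'stick':((.68,.03,.17),(.118,.04,.02)),'lamp':((.408,.18,-.2),(.086,.038,.02)),
'handset':((.59,.36,.12),(.16,.051,.024)),'calc':((.635,.18,0),(.118,.072,.014))}
for k,(g,d) in G.items():
    v,c=fit(ims,g,d,vis='fit_'+k); v2,c2=fit(ims[:1],v,d);v3,c3=fit(ims[1:],v,d)
    print(k,v.round(4),round(c,3),'scene',v2.round(3),round(c2,3),'side',v3.round(3),round(c3,3))
# pockets
for (p,im),n in zip(ims,("scene","side")):
    t=top(p,im,.013,.3,.75,-.5,-.1,.0005); hsv=t.astype(int)
    m=((hsv.max(2)<75)&(hsv[:,:,1]>=hsv[:,:,2]+8)).astype(np.uint8)
    m=cv2.morphologyEx(m,cv2.MORPH_OPEN,np.ones((7,7)))
    for c in cv2.findContours(m,0,2)[0]:
        if cv2.contourArea(c)<6000: continue
        (cx,cy),(w,h),a=cv2.minAreaRect(c)
        print(n,(.75-cy*.0005).__round__(4),(-.1-cx*.0005).__round__(4),round(w/2),round(h/2),round(a,1))
    cv2.imwrite(f"pics/tray_{n}.png",t)
E
python3 run.py
python3 - <<'E'
import cv2,numpy as np,os
os.chdir('pics')
ims=[cv2.imread(f'fit_{k}_{i}.png') for i in(0,1) for k in('tv','sb','stick','lamp','handset','calc')]
W=np.zeros((600,800,3),np.uint8);
for j,m in enumerate(ims):
    m=cv2.resize(m,None,fx=.5*.8,fy=.5*.8); s=min(1,130/m.shape[1],290/m.shape[0]); m=cv2.resize(m,None,fx=s,fy=s)
    r,c=divmod(j,6); W[r*300:r*300+m.shape[0],c*133:c*133+m.shape[1]]=m
cv2.imwrite('mont.png',W)
E
```

```text
tv [ 0.3853  0.337  -0.0854] 0.115 scene [ 0.385  0.338 -0.063] 0.13 side [ 0.383  0.339 -0.073] 0.103
sb [0.4466 0.004  0.0971] 0.122 scene [0.447 0.002 0.105] 0.118 side [0.445 0.006 0.104] 0.122
stick [0.6865 0.0321 0.1368] 0.21 scene [0.686 0.032 0.137] 0.2 side [0.686 0.031 0.115] 0.216
lamp [ 0.4111  0.1773 -0.1375] 0.128 scene [ 0.414  0.174 -0.093] 0.135 side [ 0.408  0.178 -0.13 ] 0.109
handset [0.6    0.3646 0.1594] 0.17 scene [0.603 0.365 0.138] 0.168 side [0.604 0.367 0.139] 0.212
calc [ 0.6487  0.1816 -0.0322] 0.073 scene [ 0.653  0.179 -0.042] 0.074 side [ 0.651  0.183 -0.049] 0.074
scene 0.3929 -0.2763 128 52 4.9
scene 0.4722 -0.2826 96 52 4.7
scene 0.5511 -0.2892 190 54 4.5
scene 0.6303 -0.2956 159 55 4.7
```

View pics/mont.png

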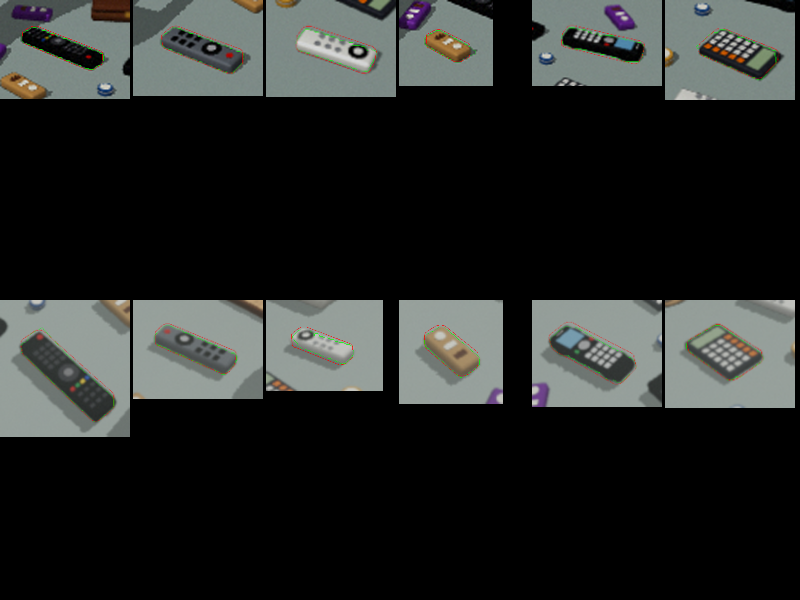

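```bash
python3 - <<'E'
from h import *
out=[]
for n in("scene","side"):
    t=cv2.imread(f"pics/tray_{n}.png"); p=camera_params(n)
    m=(t[:,:,2].astype(int)<t[:,:,1]-2).astype(np.uint8)&(t[:,:,2]<90)
    m=m.astype(np.uint8); m=cv2.morphologyEx(m,cv2.MORPH_OPEN,np.ones((9,9)))
    for c in cv2.findContours(m,0,2)[0]:
        if cv2.contourArea(c)<6000: continue
        (cx,cy),(w,h),a=cv2.minAreaRect(c)
        print(n,(.75-cy*.0005).__round__(4),(-.1-cx*.0005).__round__(4),round(w/2),round(h/2),round(a,1))
        cv2.drawContours(t,[np.int32(cv2.boxPoints(((cx,cy),(w,h),a)))],-1,(0,0,255),1)
    out.append(t[:,80:])
cv2.imwrite("pics/trays.png",cv2.resize(np.hstack(out),None,fx=.55,fy=.55,interpolation=cv2.INTER_AREA))
E
```

```text
scene 0.3137 -0.1617 123 26 0.0
scene 0.393 -0.2761 128 52 4.7
scene 0.38 -0.475 159 49 90.0
scene 0.4722 -0.2827 97 53 4.8
scene 0.5512 -0.2892 190 54 4.6
scene 0.6303 -0.2955 159 55 4.5
scene 0.664 -0.432 172 135 90.0
side 0.3845 -0.2649 120 53 4.7
side 0.4635 -0.2717 87 52 5.0
side 0.543 -0.2779 179 51 4.6
side 0.6223 -0.284 149 50 4.9
```

View pics/trays.png

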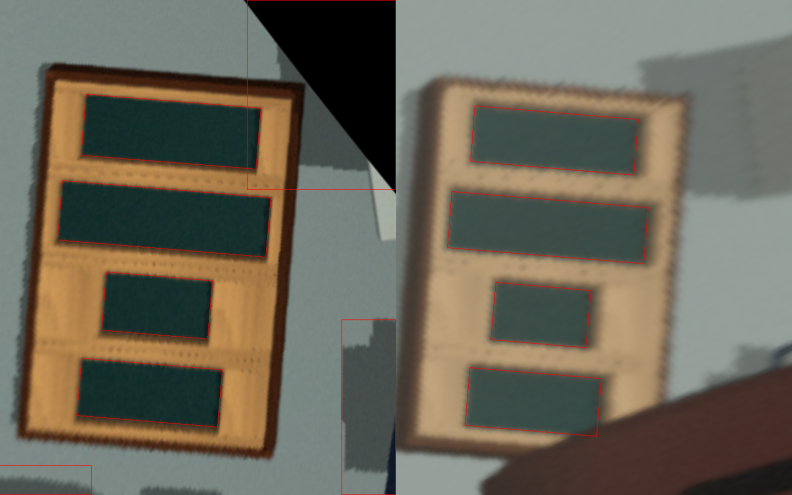

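```bash
cat > plan.py <<'E'
import sys,json,numpy as np
from scipy.spatial.transform import Rotation as Rn
from cell import observe
def plan(x,y,z,phi,vmax=.040,wmax=7.0,pre=None):
    o=observe(); P=np.array(o['position']); Q=Rn.from_quat(o['tcp_rot'])
    print('t',round(o['time_s'],2),'at',P.round(4),'F',o['force'].round(1),'grip',round(o['grip_width'],3))
    c,s=np.cos(phi),np.sin(phi); T=Rn.from_matrix(np.array([[c,s,0],[s,-c,0],[0,0,-1.]]))
    D=np.array([x,y,z])-P; rv=(T*Q.inv()).as_rotvec()
    n=int(np.ceil(max(np.linalg.norm(D)/vmax,np.degrees(np.linalg.norm(rv))/wmax,1)))
    rows=[];p=P.copy();q=Q
    for i in range(n):
        k=n-i
        d=q.inv().apply((np.array([x,y,z])-p)/k).round(4 if np.linalg.norm(D)<.02 else 3); r=np.degrees((q.inv()*T).as_rotvec()/k).round(1)
        rows.append((d.tolist(),r.tolist())); p=p+q.apply(d); q=q*Rn.from_rotvec(np.radians(r))
    print(n,'rows')
    while len(rows)%8: rows.append(([0,0,0],[0,0,0]))
    for i in range(0,len(rows),8): print(json.dumps([r[0] for r in rows[i:i+8]]),json.dumps([r[1] for r in rows[i:i+8]]))
if __name__=='__main__':
    a=[float(v) for v in sys.argv[1:]]; plan(a[0],a[1],a[2],np.radians(a[3]))
E
python3 plan.py .4466 .004 .15 -84.4
```

```text
t 0.15 at [ 0.217  -0.5855  0.2492] F [0.1 0.4 0. ] grip 1.0
17 rows
[[-0.028, -0.025, 0.006], [-0.028, -0.024, 0.006], [-0.029, -0.024, 0.006], [-0.029, -0.023, 0.006], [-0.029, -0.023, 0.006], [-0.03, -0.022, 0.006], [-0.03, -0.022, 0.006], [-0.03, -0.022, 0.006]] [[0.0, 0.0, 0.9], [0.0, 0.0, 0.9], [0.0, 0.0, 0.9], [0.0, 0.0, 0.9], [0.0, 0.0, 0.9], [0.0, 0.0, 0.9], [0.0, 0.0, 0.8], [0.0, 0.0, 0.9]]
[[-0.031, -0.021, 0.006], [-0.031, -0.021, 0.006], [-0.031, -0.02, 0.006], [-0.031, -0.02, 0.006], [-0.032, -0.019, 0.006], [-0.032, -0.019, 0.006], [-0.032, -0.018, 0.005], [-0.033, -0.018, 0.006]] [[0.0, 0.0, 0.8], [0.0, 0.0, 0.9], [0.0, 0.0, 0.8], [0.0, 0.0, 0.9], [0.0, 0.0, 0.8], [0.0, 0.0, 0.9], [0.0, 0.0, 0.8], [0.0, 0.1, 0.9]]
[[-0.033, -0.017, 0.005], [0, 0, 0], [0, 0, 0], [0, 0, 0], [0, 0, 0], [0, 0, 0], [0, 0, 0], [0, 0, 0]] [[0.0, 0.0, 0.8], [0, 0, 0], [0, 0, 0], [0, 0, 0], [0, 0, 0], [0, 0, 0], [0, 0, 0], [0, 0, 0]]
```

>>> {"fn": "servo_tool", "kwargs": {
  "xyz": [
    [-0.028, -0.025, 0.006],
    [-0.028, -0.024, 0.006],
    [-0.029, -0.024, 0.006],
    [-0.029, -0.023, 0.006],
    [-0.029, -0.023, 0.006],
    [-0.03, -0.022, 0.006],
    [-0.03, -0.022, 0.006],
    [-0.03, -0.022, 0.006]
  ],
  "rot": [
    [0, 0, 0.9],
    [0, 0, 0.9],
    [0, 0, 0.9],
    [0, 0, 0.9],
    [0, 0, 0.9],
    [0, 0, 0.9],
    [0, 0, 0.9],
    [0, 0, 0.9]
  ],
  "jaw": [-1, -1, -1, -1, -1, -1, -1, -1],
  "force": 40
}}

```text
time_s: 0.82
position: [0.3259, -0.3047, 0.1968]
tcp_rot: [0.777, -0.629, 0.0, 0.001]
force: [1.0, -0.1, 0.7]
grip_width: 0.997
```

>>> {"fn": "servo_tool", "kwargs": {
  "xyz": [
    [-0.031, -0.021, 0.006],
    [-0.031, -0.021, 0.006],
    [-0.031, -0.02, 0.006],
    [-0.031, -0.02, 0.006],
    [-0.032, -0.019, 0.006],
    [-0.032, -0.019, 0.006],
    [-0.032, -0.018, 0.005],
    [-0.033, -0.018, 0.006]
  ],
  "rot": [
    [0, 0, 0.9],
    [0, 0, 0.9],
    [0, 0, 0.9],
    [0, 0, 0.9],
    [0, 0, 0.9],
    [0, 0, 0.9],
    [0, 0, 0.9],
    [0, 0, 0.9]
  ],
  "jaw": [-1, -1, -1, -1, -1, -1, -1, -1]
}}

```text
time_s: 1.48
position: [0.4431, -0.0158, 0.1464]
tcp_rot: [0.733, -0.68, 0.002, 0.001]
force: [0.6, 0.6, 0.1]
grip_width: 1.002
```

```bash
python3 plan.py .4466 .004 .15 -84.4
```

```text
t 1.48 at [ 0.4431 -0.0158  0.1464] F [0.6 0.6 0.1] grip 1.002
1 rows
[[-0.019, -0.005, -0.004], [0, 0, 0], [0, 0, 0], [0, 0, 0], [0, 0, 0], [0, 0, 0], [0, 0, 0], [0, 0, 0]] [[-0.1, -0.2, -1.3], [0, 0, 0], [0, 0, 0], [0, 0, 0], [0, 0, 0], [0, 0, 0], [0, 0, 0], [0, 0, 0]]
```

>>> {"fn": "servo_tool", "kwargs": {
  "xyz": [
    [-0.019, -0.005, 0],
    [0, 0, 0.02],
    [0, 0, 0.02],
    [0, 0, 0],
    [0, 0, 0],
    [0, 0, 0],
    [0, 0, 0],
    [0, 0, 0]
  ],
  "rot": [
    [-0.1, -0.2, -1.3],
    [0, 0, 0],
    [0, 0, 0],
    [0, 0, 0],
    [0, 0, 0],
    [0, 0, 0],
    [0, 0, 0],
    [0, 0, 0]
  ],
  "jaw": [-1, -1, -1, -1, -1, -1, -1, -1]
}}

```text
time_s: 2.15
position: [0.4486, 0.0124, 0.106]
tcp_rot: [0.745, -0.667, -0.001, -0.001]
force: [-0.1, 0.8, 0.4]
grip_width: 1.001
```

```bash
cat > look.py <<'E'
import sys
from h import *
def look(name,tag):
    p=camera_params(name); im=capture(name)[:,:,::-1].copy(); cv2.imwrite(f"pics/{tag}.png",im); np.savez(f"pics/{tag}.npz",**p); return p,im
if __name__=='__main__': look(sys.argv[1],sys.argv[2])
E
python3 - <<'E'
from look import *
from fit import *
p,im=look("wrist","w_sb")
v,c=fit([(p,im)],(.4466,.004,.0971),(.148,.042,.021),vis='wsb'); print(v,c)
d=im.copy()
for q in((.4466,.004,.0971),v): cv2.polylines(d,[cv2.convexHull(proj(p,outline(*q,.148,.042,.021)).astype(np.float32)).astype(np.int32)],True,(0,0,255) if q is v else (0,255,0),1)
cv2.imwrite("pics/w_sb_o.png",d)
E
python3 plan.py .4466 .004 .05 -84.4
```

```text
[0.44713194 0.00394722 0.07910788] 0.04215766642757113
t 2.2 at [0.4489 0.0123 0.1062] F [ 0.6 -0.7  0.7] grip 0.999
2 rows
[[0.004, 0.002, 0.028], [0.004, 0.001, 0.028], [0, 0, 0], [0, 0, 0], [0, 0, 0], [0, 0, 0], [0, 0, 0], [0, 0, 0]] [[-0.1, 0.1, 0.3], [-0.0, 0.0, 0.4], [0, 0, 0], [0, 0, 0], [0, 0, 0], [0, 0, 0], [0, 0, 0], [0, 0, 0]]
```

View pics/w_sb_o.png

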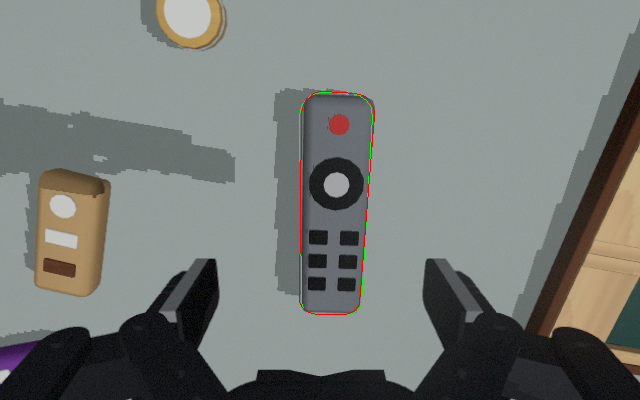

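```bash
python3 - <<'E'
from h import *
from scipy.spatial.transform import Rotation as Rn
p=dict(np.load('pics/w_sb.npz')); o=observe(); R=Rn.from_quat(o['tcp_rot'])
for yt in(-.011,.011):
  for z in(-.013,-.006,0,.006,.013,.019):
    print(yt,z,proj(p,o['position']+R.apply([[-.0425,yt,z],[.0425,yt,z]])).round(0).tolist())
E
```

```text
-0.011 -0.013 [[200.0, 279.0], [440.0, 279.0]]
-0.011 -0.006 [[206.0, 269.0], [434.0, 269.0]]
-0.011 0 [[211.0, 261.0], [429.0, 261.0]]
-0.011 0.006 [[215.0, 254.0], [425.0, 254.0]]
-0.011 0.013 [[220.0, 246.0], [420.0, 246.0]]
-0.011 0.019 [[224.0, 240.0], [417.0, 240.0]]
0.011 -0.013 [[206.0, 331.0], [434.0, 331.0]]
0.011 -0.006 [[212.0, 318.0], [429.0, 319.0]]
0.011 0 [[216.0, 309.0], [424.0, 309.0]]
0.011 0.006 [[220.0, 300.0], [420.0, 300.0]]
0.011 0.013 [[224.0, 291.0], [416.0, 291.0]]
0.011 0.019 [[228.0, 283.0], [413.0, 284.0]]
```

```bash
python3 plan.py .447 .004 .0265 -85.5
```

```text
t 2.2 at [0.4489 0.0123 0.1062] F [ 0.6 -0.7  0.7] grip 0.999
3 rows
[[0.003, 0.001, 0.027], [0.003, 0.001, 0.026], [0.002, 0.001, 0.027], [0, 0, 0], [0, 0, 0], [0, 0, 0], [0, 0, 0], [0, 0, 0]] [[-0.0, 0.0, 0.6], [-0.1, 0.1, 0.6], [-0.0, 0.0, 0.6], [0, 0, 0], [0, 0, 0], [0, 0, 0], [0, 0, 0], [0, 0, 0]]
```

>>> {"fn": "servo_tool", "kwargs": {
  "xyz": [
    [0.004, 0.001, 0.02],
    [0.003, 0.001, 0.02],
    [0, 0, 0.015],
    [0, 0, 0.01],
    [0, 0, 0.005],
    [0, 0, 0],
    [0, 0, 0],
    [0, 0, 0]
  ],
  "rot": [
    [0, 0, 0.8],
    [0, 0, 0.8],
    [0, 0, 0],
    [0, 0, 0],
    [0, 0, 0],
    [0, 0, 0],
    [0, 0, 0],
    [0, 0, 0]
  ],
  "jaw": [-1, -1, -1, -1, -1, -1, -1, -1]
}}

```text
time_s: 2.87
position: [0.4554, 0.002, 0.041]
tcp_rot: [0.733, -0.68, 0.007, -0.006]
force: [0.8, 0.2, 0.2]
grip_width: 0.997
```

```bash
python3 plan.py .447 .004 .0265 -85.5
```

```text
t 2.87 at [0.4554 0.002  0.041 ] F [0.8 0.2 0.2] grip 0.997
1 rows
[[-0.0027, 0.0085, 0.0144], [0, 0, 0], [0, 0, 0], [0, 0, 0], [0, 0, 0], [0, 0, 0], [0, 0, 0], [0, 0, 0]] [[-1.0, -0.1, -0.2], [0, 0, 0], [0, 0, 0], [0, 0, 0], [0, 0, 0], [0, 0, 0], [0, 0, 0], [0, 0, 0]]
```

>>> {"fn": "servo_tool", "kwargs": {
  "xyz": [
    [-0.002, 0.0085, 0.004],
    [0, 0, 0.004],
    [0, 0, 0],
    [0, 0, 0],
    [0, 0, 0],
    [0, 0, 0],
    [0, 0, 0],
    [0, 0, 0]
  ],
  "rot": [
    [-1, 0, 0],
    [0, 0, 0],
    [0, 0, 0],
    [0, 0, 0],
    [0, 0, 0],
    [0, 0, 0],
    [0, 0, 0],
    [0, 0, 0]
  ],
  "jaw": [-1, -1, -1, -1, -1, -1, -1, -1]
}}

```text
time_s: 3.53
position: [0.4484, 0.0035, 0.0348]
tcp_rot: [0.734, -0.679, 0.002, -0.001]
force: [-0.5, 0.3, 0.3]
grip_width: 1.001
```

```bash
python3 plan.py .447 .004 .0265 -85.5
```

```text
t 3.53 at [0.4484 0.0035 0.0348] F [-0.5  0.3  0.3] grip 1.001
1 rows
[[-0.0007, 0.0013, 0.0083], [0, 0, 0], [0, 0, 0], [0, 0, 0], [0, 0, 0], [0, 0, 0], [0, 0, 0], [0, 0, 0]] [[-0.2, -0.1, -0.1], [0, 0, 0], [0, 0, 0], [0, 0, 0], [0, 0, 0], [0, 0, 0], [0, 0, 0], [0, 0, 0]]
```

>>> {"fn": "servo_tool", "kwargs": {
  "xyz": [
    [-0.001, 0.001, 0.004],
    [0, 0, 0.004],
    [0, 0, 0],
    [0, 0, 0],
    [0, 0, 0],
    [0, 0, 0],
    [0, 0, 0],
    [0, 0, 0]
  ],
  "rot": [
    [-0.2, 0, 0],
    [0, 0, 0],
    [0, 0, 0],
    [0, 0, 0],
    [0, 0, 0],
    [0, 0, 0],
    [0, 0, 0],
    [0, 0, 0]
  ],
  "jaw": [-1, -1, 1, 1, 1, 1, 1, 1]
}}

```text
time_s: 4.2
position: [0.4475, 0.0044, 0.026]
tcp_rot: [0.734, -0.68, 0.001, 0.001]
force: [-0.1, 0.3, -2.1]
grip_width: 0.478
```

```bash
python3 plan.py .447 .004 .0265 -85.5; python3 look.py scene s1; python3 look.py side d1; python3 -c "
import cv2
a=cv2.imread('pics/s1.png')[120:280,180:420];b=cv2.imread('pics/d1.png')[120:280,260:500]
import numpy as np
cv2.imwrite('pics/c1.png',cv2.resize(np.vstack([a,b]),None,fx=1.8,fy=1.8,interpolation=2))"
```

```text
t 4.2 at [0.4475 0.0044 0.026 ] F [-0.1  0.3 -2.1] grip 0.478
1 rows
[[0.0004, 0.0005, -0.0005], [0, 0, 0], [0, 0, 0], [0, 0, 0], [0, 0, 0], [0, 0, 0], [0, 0, 0], [0, 0, 0]] [[-0.0, -0.1, -0.1], [0, 0, 0], [0, 0, 0], [0, 0, 0], [0, 0, 0], [0, 0, 0], [0, 0, 0], [0, 0, 0]]
```

View pics/c1.png

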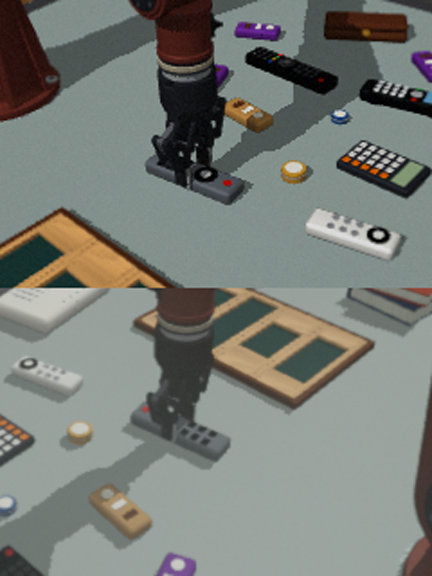

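>>> {"fn": "servo_tool", "kwargs": {
  "xyz": [
    [0, 0, 0],
    [0, 0, -0.01],
    [0, 0, -0.02],
    [0, 0, -0.02],
    [0, 0, -0.02],
    [0, 0, -0.01],
    [0, 0, 0],
    [0, 0, 0]
  ],
  "rot": [
    [0, 0, 0],
    [0, 0, 0],
    [0, 0, 0],
    [0, 0, 0],
    [0, 0, 0],
    [0, 0, 0],
    [0, 0, 0],
    [0, 0, 0]
  ],
  "jaw": [1, 1, 1, 1, 1, 1, 1, 1]
}}

```text
time_s: 4.97
position: [0.4451, 0.005, 0.1109]
tcp_rot: [0.734, -0.68, -0.001, 0.002]
force: [0.1, -0.3, -0.8]
grip_width: 0.483
```

```bash
python3 plan.py .627 -.291 .09 -4.7
```

```text
t 4.97 at [0.4451 0.005  0.1109] F [ 0.1 -0.3 -0.8] grip 0.483
12 rows
[[0.026, -0.013, 0.002], [0.027, -0.01, 0.002], [0.028, -0.007, 0.002], [0.029, -0.004, 0.002], [0.029, -0.0, 0.002], [0.029, 0.003, 0.002], [0.028, 0.007, 0.001], [0.027, 0.01, 0.002]] [[0.0, 0.0, -6.7], [0.0, 0.0, -6.7], [0.0, 0.0, -6.8], [0.0, 0.0, -6.7], [0.0, 0.0, -6.8], [0.0, 0.0, -6.7], [0.0, 0.0, -6.8], [0.0, 0.0, -6.7]]
[[0.026, 0.013, 0.001], [0.024, 0.016, 0.002], [0.022, 0.018, 0.001], [0.02, 0.021, 0.002], [0, 0, 0], [0, 0, 0], [0, 0, 0], [0, 0, 0]] [[0.0, 0.0, -6.8], [0.0, 0.1, -6.7], [0.1, 0.0, -6.8], [0.1, 0.1, -6.7], [0, 0, 0], [0, 0, 0], [0, 0, 0], [0, 0, 0]]
```

>>> {"fn": "servo_tool", "kwargs": {
  "xyz": [
    [0.026, -0.013, 0.002],
    [0.027, -0.01, 0.002],
    [0.028, -0.007, 0.002],
    [0.029, -0.004, 0.002],
    [0.029, 0, 0.002],
    [0.029, 0.003, 0.002],
    [0.028, 0.007, 0.001],
    [0.027, 0.01, 0.002]
  ],
  "rot": [
    [0, 0, -6.7],
    [0, 0, -6.7],
    [0, 0, -6.7],
    [0, 0, -6.7],
    [0, 0, -6.7],
    [0, 0, -6.7],
    [0, 0, -6.7],
    [0, 0, -6.7]
  ],
  "jaw": [1, 1, 1, 1, 1, 1, 1, 1]
}}

```text
time_s: 5.63
position: [0.565, -0.1914, 0.0855]
tcp_rot: [0.968, -0.251, -0.01, -0.001]
force: [1.0, 0.2, -1.4]
grip_width: 0.484
```

```bash
python3 plan.py .627 -.291 .09 -4.7
```

```text
t 5.63 at [ 0.565  -0.1914  0.0855] F [ 1.   0.2 -1.4] grip 0.484
4 rows
[[0.026, 0.014, -0.002], [0.024, 0.017, -0.001], [0.022, 0.019, -0.001], [0.019, 0.022, -0.002], [0, 0, 0], [0, 0, 0], [0, 0, 0], [0, 0, 0]] [[-0.0, 0.3, -6.1], [-0.0, 0.3, -6.1], [-0.0, 0.3, -6.1], [-0.0, 0.2, -6.1], [0, 0, 0], [0, 0, 0], [0, 0, 0], [0, 0, 0]]
```

>>> {"fn": "servo_tool", "kwargs": {
  "xyz": [
    [0.026, 0.014, -0.002],
    [0.024, 0.017, -0.001],
    [0.022, 0.019, -0.001],
    [0.01, 0.011, -0.002],
    [0.005, 0.006, 0],
    [0, 0, 0],
    [0, 0, 0],
    [0, 0, 0]
  ],
  "rot": [
    [0, 0.3, -6.1],
    [0, 0.3, -6.1],
    [0, 0.3, -6.1],
    [0, 0.2, -4],
    [0, 0, -1.5],
    [0, 0, 0],
    [0, 0, 0],
    [0, 0, 0]
  ],
  "jaw": [1, 1, 1, 1, 1, 1, 1, 1]
}}

```text
time_s: 6.3
position: [0.6225, -0.2928, 0.0762]
tcp_rot: [0.999, -0.037, -0.008, -0.004]
force: [0.7, 0.2, -0.6]
grip_width: 0.479
```

```bash
python3 plan.py .627 -.291 .06 -4.7; python3 look.py wrist w2
```

```text
t 6.3 at [ 0.6225 -0.2928  0.0762] F [ 0.7  0.2 -0.6] grip 0.479
1 rows
[[0.0046, -0.002, 0.0161], [0, 0, 0], [0, 0, 0], [0, 0, 0], [0, 0, 0], [0, 0, 0], [0, 0, 0], [0, 0, 0]] [[-0.4, 0.9, 0.4], [0, 0, 0], [0, 0, 0], [0, 0, 0], [0, 0, 0], [0, 0, 0], [0, 0, 0], [0, 0, 0]]
```

View pics/w2.png

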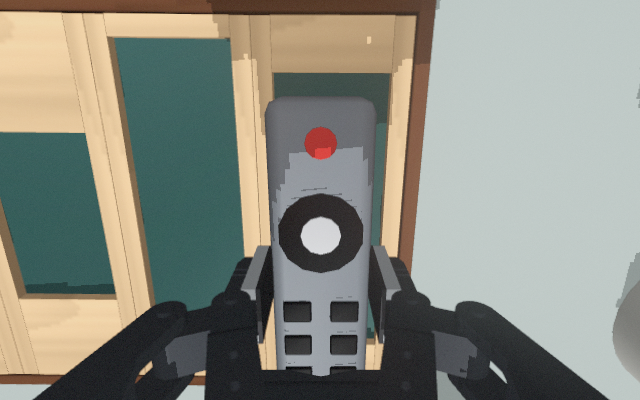

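```bash
cat > bays.py <<'E'
import numpy as np
TH=np.radians(-94.7+180)
B={'short':((.3887,-.2716),.134),'small':((.468,-.278),.102),'long':((.5477,-.2845),.196),'medium':((.627,-.291),.164)}
def corners(k,z,dx=0,dy=0):
    (cx,cy),L=B[k]; c,s=np.cos(TH),np.sin(TH)
    return np.array([[cx+dx+a*L/2*c-b*.03*s,cy+dy+a*L/2*s+b*.03*c,z] for a,b in((1,1),(1,-1),(-1,-1),(-1,1))])
E
python3 - <<'E'
from h import *; from bays import *
p=dict(np.load('pics/w2.npz')); d=cv2.imread('pics/w2.png')
for k in B:
    for z,col in((.013,(0,0,255)),(.007,(0,255,255))):
        cv2.polylines(d,[proj(p,corners(k,z)).astype(np.int32)],True,col,1)
cv2.imwrite('pics/w2o.png',d)
E
```

```text
(no output)
```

View pics/w2o.png

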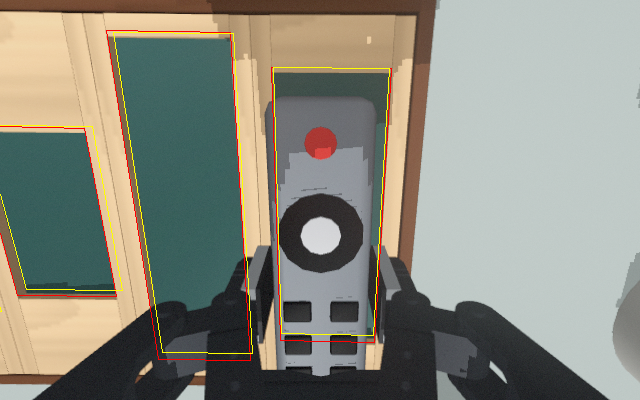

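>>> {"fn": "servo_tool", "kwargs": {
  "xyz": [
    [0.004, -0.002, 0],
    [0, 0, 0],
    [0, 0, 0.01],
    [0, 0, 0.01],
    [0, 0, 0.005],
    [0, 0, 0],
    [0, 0, 0],
    [0, 0, 0]
  ],
  "rot": [
    [-0.4, 0.9, 0.4],
    [0, 0, 0],
    [0, 0, 0],
    [0, 0, 0],
    [0, 0, 0],
    [0, 0, 0],
    [0, 0, 0],
    [0, 0, 0]
  ],
  "jaw": [1, 1, 1, 1, 1, 1, 1, 1]
}}

```text
time_s: 7.02
position: [0.6242, -0.2854, 0.0463]
tcp_rot: [0.999, -0.04, -0.002, -0.001]
force: [0.3, 0.8, -0.5]
grip_width: 0.477
```

```bash
python3 plan.py .627 -.291 .034 -4.7
```

```text
t 7.02 at [ 0.6242 -0.2854  0.0463] F [ 0.3  0.8 -0.5] grip 0.477
1 rows
[[0.0032, 0.0054, 0.0123], [0, 0, 0], [0, 0, 0], [0, 0, 0], [0, 0, 0], [0, 0, 0], [0, 0, 0], [0, 0, 0]] [[-0.1, 0.2, 0.1], [0, 0, 0], [0, 0, 0], [0, 0, 0], [0, 0, 0], [0, 0, 0], [0, 0, 0], [0, 0, 0]]
```

>>> {"fn": "servo_tool", "kwargs": {
  "xyz": [
    [0.003, 0.0055, 0],
    [0, 0, 0],
    [0, 0, 0.004],
    [0, 0, 0.004],
    [0, 0, 0.002],
    [0, 0, 0],
    [0, 0, 0],
    [0, 0, 0]
  ],
  "rot": [
    [-0.1, 0.2, 0.1],
    [0, 0, 0],
    [0, 0, 0],
    [0, 0, 0],
    [0, 0, 0],
    [0, 0, 0],
    [0, 0, 0],
    [0, 0, 0]
  ],
  "jaw": [1, 1, 1, 1, 1, 1, 1, 1]
}}

```text
time_s: 7.68
position: [0.6279, -0.293, 0.0363]
tcp_rot: [0.999, -0.041, 0.001, 0.001]
force: [0.3, 0.3, -1.5]
grip_width: 0.479
```

```bash
python3 plan.py .627 -.291 .033 -4.7
```

```text
t 7.68 at [ 0.6279 -0.293   0.0363] F [ 0.3  0.3 -1.5] grip 0.479
1 rows
[[-0.0011, -0.0019, 0.0033], [0, 0, 0], [0, 0, 0], [0, 0, 0], [0, 0, 0], [0, 0, 0], [0, 0, 0], [0, 0, 0]] [[0.1, -0.1, -0.0], [0, 0, 0], [0, 0, 0], [0, 0, 0], [0, 0, 0], [0, 0, 0], [0, 0, 0], [0, 0, 0]]
```

Lower 3 mm, release, then rise.

>>> {"fn": "servo_tool", "kwargs": {
  "xyz": [
    [-0.001, -0.002, 0.0015],
    [0, 0, 0.0015],
    [0, 0, 0],
    [0, 0, 0],
    [0, 0, 0],
    [0, 0, 0],
    [0, 0, 0],
    [0, 0, 0]
  ],
  "rot": [
    [0, 0, 0],
    [0, 0, 0],
    [0, 0, 0],
    [0, 0, 0],
    [0, 0, 0],
    [0, 0, 0],
    [0, 0, 0],
    [0, 0, 0]
  ],
  "jaw": [1, 1, 1, 1, -1, -1, -1, -1]
}}

```text
time_s: 8.35
position: [0.628, -0.2909, 0.0344]
tcp_rot: [0.999, -0.041, 0.002, 0.001]
force: [0.0, 0.0, 1.4]
grip_width: 0.994
```

>>> {"fn": "servo_tool", "kwargs": {
  "xyz": [
    [0, 0, -0.005],
    [0, 0, -0.01],
    [0, 0, -0.02],
    [0, 0, -0.02],
    [0, 0, -0.02],
    [0, 0, -0.01],
    [0, 0, 0],
    [0, 0, 0]
  ],
  "rot": [
    [0, 0, 0],
    [0, 0, 0],
    [0, 0, 0],
    [0, 0, 0],
    [0, 0, 0],
    [0, 0, 0],
    [0, 0, 0],
    [0, 0, 0]
  ],
  "jaw": [-1, -1, -1, -1, -1, -1, -1, -1]
}}

```text
time_s: 9.02
position: [0.6282, -0.2912, 0.1277]
tcp_rot: [0.999, -0.041, 0.003, 0.002]
force: [-0.2, -0.9, -0.6]
grip_width: 1.0
```

```bash
python3 - <<'E'
from look import *; from bays import *
from fit import *
p,im=look('wrist','w3')
v,c=fit([(p,im)],(.627,-.291,TH),(.148,.042,.021),z0=.007); print(v,c)
d=im.copy()
for k in B: cv2.polylines(d,[proj(p,corners(k,.013)).astype(np.int32)],True,(0,0,255),1)
cv2.imwrite('pics/w3o.png',d)
E
python3 plan.py .6865 .032 .12 -82.5
```

```text
[ 0.62727841 -0.29141987  1.4900422 ] 0.06686629592661253
t 9.07 at [ 0.6283 -0.2913  0.1276] F [ 0.8  0.3 -0.2] grip 1.0
12 rows
[[0.003, -0.027, 0.001], [-0.001, -0.027, 0.001], [-0.004, -0.027, 0.0], [-0.007, -0.027, 0.001], [-0.01, -0.026, 0.0], [-0.012, -0.024, 0.001], [-0.015, -0.023, 0.0], [-0.018, -0.021, 0.001]] [[-0.0, -0.0, 6.5], [-0.0, -0.0, 6.5], [-0.0, -0.0, 6.5], [-0.0, -0.0, 6.5], [-0.0, -0.1, 6.5], [-0.0, -0.0, 6.5], [-0.0, -0.0, 6.5], [-0.0, -0.1, 6.5]]
[[-0.02, -0.019, 0.001], [-0.022, -0.017, 0.0], [-0.023, -0.014, 0.001], [-0.025, -0.011, 0.0], [0, 0, 0], [0, 0, 0], [0, 0, 0], [0, 0, 0]] [[-0.0, -0.0, 6.4], [-0.1, -0.0, 6.5], [-0.1, -0.1, 6.4], [-0.0, -0.1, 6.5], [0, 0, 0], [0, 0, 0], [0, 0, 0], [0, 0, 0]]
```

View pics/w3o.png

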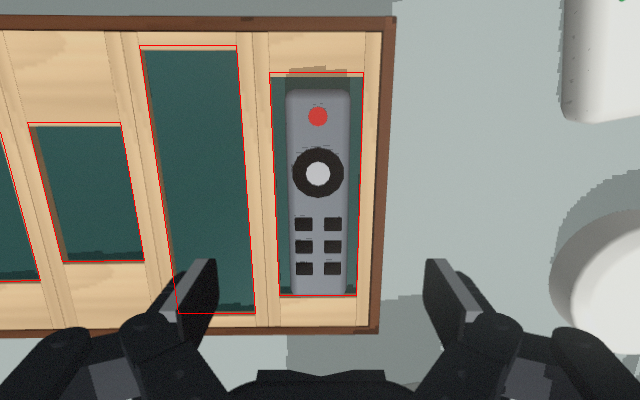

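>>> {"fn": "servo_tool", "kwargs": {
  "xyz": [
    [0.003, -0.027, 0.001],
    [-0.001, -0.027, 0.001],
    [-0.004, -0.027, 0],
    [-0.007, -0.027, 0.001],
    [-0.01, -0.026, 0],
    [-0.012, -0.024, 0.001],
    [-0.015, -0.023, 0],
    [-0.018, -0.021, 0.001]
  ],
  "rot": [
    [0, 0, 6.5],
    [0, 0, 6.5],
    [0, 0, 6.5],
    [0, 0, 6.5],
    [0, 0, 6.5],
    [0, 0, 6.5],
    [0, 0, 6.5],
    [0, 0, 6.5]
  ],
  "jaw": [-1, -1, -1, -1, -1, -1, -1, -1]
}}

```text
time_s: 9.73
position: [0.6647, -0.074, 0.1103]
tcp_rot: [0.867, -0.498, -0.003, 0.003]
force: [1.0, -0.1, -0.3]
grip_width: 1.001
```

```bash
python3 plan.py .6865 .032 .11 -82.5
```

```text
t 9.73 at [ 0.6647 -0.074   0.1103] F [ 1.  -0.1 -0.3] grip 1.001
4 rows
[[-0.02, -0.018, -0.0], [-0.022, -0.016, -0.0], [-0.023, -0.014, 0.0], [-0.025, -0.011, 0.0], [0, 0, 0], [0, 0, 0], [0, 0, 0], [0, 0, 0]] [[0.1, 0.0, 5.7], [0.1, 0.0, 5.7], [0.1, 0.0, 5.7], [0.2, 0.0, 5.6], [0, 0, 0], [0, 0, 0], [0, 0, 0], [0, 0, 0]]
```

>>> {"fn": "servo_tool", "kwargs": {
  "xyz": [
    [-0.02, -0.018, 0],
    [-0.022, -0.016, 0],
    [-0.018, -0.011, 0],
    [-0.01, -0.005, 0],
    [-0.005, -0.002, 0],
    [0, 0, 0],
    [0, 0, 0],
    [0, 0, 0]
  ],
  "rot": [
    [0.1, 0, 5.7],
    [0.1, 0, 5.7],
    [0.1, 0, 5.7],
    [0.1, 0, 3],
    [0, 0, 1.5],
    [0, 0, 0],
    [0, 0, 0],
    [0, 0, 0]
  ],
  "jaw": [-1, -1, -1, -1, -1, -1, -1, -1]
}}

```text
time_s: 10.4
position: [0.6768, 0.0289, 0.0951]
tcp_rot: [0.754, -0.657, -0.011, 0.006]
force: [0.2, -0.9, -0.6]
grip_width: 1.0
```

```bash
cat > wfit.py <<'E'
import sys
from look import *
from fit import *
from plan import plan
G={'stick':((.6865,.032,.137),(.118,.04,.02)),'lamp':((.411,.177,-.13),(.086,.038,.02)),'tv':((.385,.337,-.08),(.18,.044,.022))}
k=sys.argv[1]; g,dm=G[k]
p,im=look('wrist','w_'+k)
v,c=fit([(p,im)],g,dm); print(v.round(4),round(c,3))
d=im.copy()
cv2.polylines(d,[cv2.convexHull(proj(p,outline(*v,*dm)).astype(np.float32)).astype(np.int32)],True,(0,0,255),1)
cv2.imwrite(f'pics/w_{k}_o.png',d)
for z in(.06,): plan(v[0],v[1],z,v[2]-np.pi/2)
E
python3 wfit.py stick
```

```text
[0.6883 0.0313 0.1574] 0.066
t 10.45 at [0.6766 0.0287 0.0949] F [-0.4 -0.9 -0.1] grip 1.0
1 rows
[[-0.001, -0.013, 0.035], [0, 0, 0], [0, 0, 0], [0, 0, 0], [0, 0, 0], [0, 0, 0], [0, 0, 0], [0, 0, 0]] [[1.3, 0.5, -1.2], [0, 0, 0], [0, 0, 0], [0, 0, 0], [0, 0, 0], [0, 0, 0], [0, 0, 0], [0, 0, 0]]
```

View pics/w_stick_o.png

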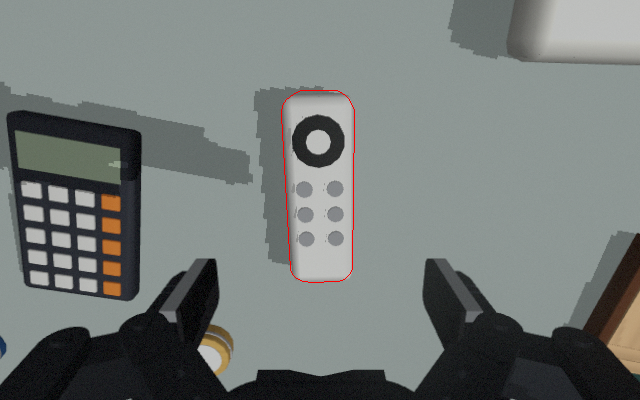

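>>> {"fn": "servo_tool", "kwargs": {
  "xyz": [
    [-0.001, -0.013, 0],
    [0, 0, 0],
    [0, 0, 0.015],
    [0, 0, 0.015],
    [0, 0, 0.01],
    [0, 0, 0],
    [0, 0, 0],
    [0, 0, 0]
  ],
  "rot": [
    [1.3, 0.5, -1.2],
    [0, 0, 0],
    [0, 0, 0],
    [0, 0, 0],
    [0, 0, 0],
    [0, 0, 0],
    [0, 0, 0],
    [0, 0, 0]
  ],
  "jaw": [-1, -1, -1, -1, -1, -1, -1, -1]
}}

```text
time_s: 11.12
position: [0.6917, 0.0273, 0.0522]
tcp_rot: [0.76, -0.65, 0.002, -0.0]
force: [0.2, 0.4, -0.1]
grip_width: 1.001
```

```bash
python3 plan.py .688 .0315 .026 -81
```

```text
t 11.12 at [0.6917 0.0273 0.0522] F [ 0.2  0.4 -0.1] grip 1.001
1 rows
[[-0.005, 0.003, 0.026], [0, 0, 0], [0, 0, 0], [0, 0, 0], [0, 0, 0], [0, 0, 0], [0, 0, 0], [0, 0, 0]] [[-0.2, -0.2, -0.1], [0, 0, 0], [0, 0, 0], [0, 0, 0], [0, 0, 0], [0, 0, 0], [0, 0, 0], [0, 0, 0]]
```

>>> {"fn": "servo_tool", "kwargs": {
  "xyz": [
    [-0.005, 0.003, 0],
    [0, 0, 0.01],
    [0, 0, 0.008],
    [0, 0, 0.004],
    [0, 0, 0],
    [0, 0, 0],
    [0, 0, 0],
    [0, 0, 0]
  ],
  "rot": [
    [-0.2, -0.2, 0],
    [0, 0, 0],
    [0, 0, 0],
    [0, 0, 0],
    [0, 0, 0],
    [0, 0, 0],
    [0, 0, 0],
    [0, 0, 0]
  ],
  "jaw": [-1, -1, -1, -1, -1, -1, -1, -1]
}}

```text
time_s: 11.78
position: [0.6886, 0.0325, 0.0296]
tcp_rot: [0.76, -0.65, 0.0, -0.001]
force: [-0.0, -0.2, 0.0]
grip_width: 1.002
```

```bash
python3 plan.py .688 .0315 .0255 -81
```

```text
t 11.78 at [0.6886 0.0325 0.0296] F [-0.  -0.2  0. ] grip 1.002
1 rows
[[0.0009, 0.0007, 0.0041], [0, 0, 0], [0, 0, 0], [0, 0, 0], [0, 0, 0], [0, 0, 0], [0, 0, 0], [0, 0, 0]] [[-0.1, 0.0, -0.0], [0, 0, 0], [0, 0, 0], [0, 0, 0], [0, 0, 0], [0, 0, 0], [0, 0, 0], [0, 0, 0]]
```

>>> {"fn": "servo_tool", "kwargs": {
  "xyz": [
    [0.001, 0.001, 0.004],
    [0, 0, 0],
    [0, 0, 0],
    [0, 0, 0],
    [0, 0, 0],
    [0, 0, 0],
    [0, 0, 0],
    [0, 0, 0]
  ],
  "rot": [
    [0, 0, 0],
    [0, 0, 0],
    [0, 0, 0],
    [0, 0, 0],
    [0, 0, 0],
    [0, 0, 0],
    [0, 0, 0],
    [0, 0, 0]
  ],
  "jaw": [-1, 1, 1, 1, 1, 1, 1, 1]
}}

```text
time_s: 12.45
position: [0.689, 0.0309, 0.0269]
tcp_rot: [0.76, -0.65, 0.001, -0.002]
force: [0.0, -0.9, -0.2]
grip_width: 0.454
```

>>> {"fn": "servo_tool", "kwargs": {
  "xyz": [
    [0, 0, 0],
    [0, 0, -0.01],
    [0, 0, -0.02],
    [0, 0, -0.02],
    [0, 0, -0.015],
    [0, 0, -0.005],
    [0, 0, 0],
    [0, 0, 0]
  ],
  "rot": [
    [0, 0, 0],
    [0, 0, 0],
    [0, 0, 0],
    [0, 0, 0],
    [0, 0, 0],
    [0, 0, 0],
    [0, 0, 0],
    [0, 0, 0]
  ],
  "jaw": [1, 1, 1, 1, 1, 1, 1, 1]
}}

```text
time_s: 13.12
position: [0.6867, 0.0311, 0.0999]
tcp_rot: [0.76, -0.65, -0.001, -0.0]
force: [0.4, -0.3, -0.3]
grip_width: 0.459
```

```bash
python3 plan.py .3887 -.2716 .09 -4.7
```

```text
t 13.12 at [0.6867 0.0311 0.0999] F [ 0.4 -0.3 -0.3] grip 0.459
11 rows
[[0.023, 0.031, 0.001], [0.019, 0.034, 0.001], [0.015, 0.036, 0.001], [0.011, 0.037, 0.001], [0.006, 0.038, 0.001], [0.001, 0.039, 0.001], [-0.003, 0.038, 0.001], [-0.008, 0.038, 0.001]] [[-0.0, 0.0, -6.9], [-0.0, 0.0, -6.9], [-0.0, 0.0, -6.9], [-0.0, 0.0, -7.0], [-0.0, 0.0, -6.9], [-0.0, 0.0, -7.0], [-0.0, 0.0, -6.9], [-0.0, 0.0, -7.0]]
[[-0.013, 0.036, 0.001], [-0.017, 0.035, 0.0], [-0.021, 0.032, 0.001], [0, 0, 0], [0, 0, 0], [0, 0, 0], [0, 0, 0], [0, 0, 0]] [[-0.0, 0.0, -6.9], [-0.0, 0.0, -7.0], [-0.1, 0.0, -6.9], [0, 0, 0], [0, 0, 0], [0, 0, 0], [0, 0, 0], [0, 0, 0]]
```

>>> {"fn": "servo_tool", "kwargs": {
  "xyz": [
    [0.023, 0.031, 0],
    [0.019, 0.034, 0],
    [0.015, 0.036, 0],
    [0.011, 0.037, 0],
    [0.006, 0.038, 0],
    [0.001, 0.039, 0],
    [-0.003, 0.038, 0],
    [-0.008, 0.038, 0]
  ],
  "rot": [
    [0, 0, -6.9],
    [0, 0, -6.9],
    [0, 0, -6.9],
    [0, 0, -6.9],
    [0, 0, -6.9],
    [0, 0, -6.9],
    [0, 0, -6.9],
    [0, 0, -6.9]
  ],
  "jaw": [1, 1, 1, 1, 1, 1, 1, 1]
}}

```text
time_s: 13.78
position: [0.4714, -0.186, 0.0924]
tcp_rot: [0.976, -0.218, -0.002, -0.002]
force: [0.0, -2.0, -0.2]
grip_width: 0.454
```

```bash
python3 plan.py .3887 -.2716 .08 -4.7
```

```text
t 13.78 at [ 0.4714 -0.186   0.0924] F [ 0.  -2.  -0.2] grip 0.454
3 rows
[[-0.013, 0.038, 0.004], [-0.017, 0.036, 0.004], [-0.021, 0.033, 0.004], [0, 0, 0], [0, 0, 0], [0, 0, 0], [0, 0, 0], [0, 0, 0]] [[-0.1, 0.1, -6.8], [-0.1, 0.1, -6.9], [-0.1, 0.0, -6.8], [0, 0, 0], [0, 0, 0], [0, 0, 0], [0, 0, 0], [0, 0, 0]]
```

>>> {"fn": "servo_tool", "kwargs": {
  "xyz": [
    [-0.013, 0.035, 0],
    [-0.015, 0.03, 0],
    [-0.012, 0.02, 0],
    [-0.006, 0.01, 0],
    [-0.003, 0.004, 0],
    [0, 0, 0],
    [0, 0, 0],
    [0, 0, 0]
  ],
  "rot": [
    [-0.1, 0.1, -6.5],
    [-0.1, 0.1, -6],
    [-0.1, 0, -4],
    [0, 0, -2],
    [0, 0, -1],
    [0, 0, 0],
    [0, 0, 0],
    [0, 0, 0]
  ],
  "jaw": [1, 1, 1, 1, 1, 1, 1, 1]
}}

```text
time_s: 14.45
position: [0.381, -0.2678, 0.0855]
tcp_rot: [0.999, -0.048, -0.006, -0.003]
force: [1.0, 0.2, -0.7]
grip_width: 0.458
```

```bash
python3 plan.py .3887 -.2716 .06 -4.7
```

```text
t 14.45 at [ 0.381  -0.2678  0.0855] F [ 1.   0.2 -0.7] grip 0.458
1 rows
[[0.008, 0.003, 0.025], [0, 0, 0], [0, 0, 0], [0, 0, 0], [0, 0, 0], [0, 0, 0], [0, 0, 0], [0, 0, 0]] [[-0.3, 0.7, -0.8], [0, 0, 0], [0, 0, 0], [0, 0, 0], [0, 0, 0], [0, 0, 0], [0, 0, 0], [0, 0, 0]]
```

>>> {"fn": "servo_tool", "kwargs": {
  "xyz": [
    [0.008, 0.003, 0],
    [0, 0, 0],
    [0, 0, 0.01],
    [0, 0, 0.013],
    [0, 0, 0.01],
    [0, 0, 0],
    [0, 0, 0],
    [0, 0, 0]
  ],
  "rot": [
    [-0.3, 0.7, -0.8],
    [0, 0, 0],
    [0, 0, 0],
    [0, 0, 0],
    [0, 0, 0],
    [0, 0, 0],
    [0, 0, 0],
    [0, 0, 0]
  ],
  "jaw": [1, 1, 1, 1, 1, 1, 1, 1]
}}

```text
time_s: 15.12
position: [0.3922, -0.269, 0.0485]
tcp_rot: [0.999, -0.038, 0.0, -0.0]
force: [0.2, 0.6, -0.3]
grip_width: 0.457
```

```bash
python3 plan.py .3887 -.2716 .0335 -4.7
```

```text
t 15.12 at [ 0.3922 -0.269   0.0485] F [ 0.2  0.6 -0.3] grip 0.457
1 rows
[[-0.0033, 0.0028, 0.015], [0, 0, 0], [0, 0, 0], [0, 0, 0], [0, 0, 0], [0, 0, 0], [0, 0, 0], [0, 0, 0]] [[-0.0, -0.0, 0.4], [0, 0, 0], [0, 0, 0], [0, 0, 0], [0, 0, 0], [0, 0, 0], [0, 0, 0], [0, 0, 0]]
```

>>> {"fn": "servo_tool", "kwargs": {
  "xyz": [
    [-0.003, 0.003, 0],
    [0, 0, 0],
    [0, 0, 0.005],
    [0, 0, 0.005],
    [0, 0, 0.002],
    [0, 0, 0],
    [0, 0, 0],
    [0, 0, 0]
  ],
  "rot": [
    [0, 0, 0.4],
    [0, 0, 0],
    [0, 0, 0],
    [0, 0, 0],
    [0, 0, 0],
    [0, 0, 0],
    [0, 0, 0],
    [0, 0, 0]
  ],
  "jaw": [1, 1, 1, 1, 1, 1, 1, 1]
}}

```text
time_s: 15.78
position: [0.3895, -0.2732, 0.0368]
tcp_rot: [0.999, -0.042, 0.002, 0.001]
force: [-0.1, 0.0, -0.8]
grip_width: 0.453
```

```bash
python3 plan.py .3887 -.2716 .0335 -4.7
```

```text
t 15.78 at [ 0.3895 -0.2732  0.0368] F [-0.1  0.  -0.8] grip 0.453
1 rows
[[-0.0009, -0.0015, 0.0033], [0, 0, 0], [0, 0, 0], [0, 0, 0], [0, 0, 0], [0, 0, 0], [0, 0, 0], [0, 0, 0]] [[0.1, -0.2, -0.1], [0, 0, 0], [0, 0, 0], [0, 0, 0], [0, 0, 0], [0, 0, 0], [0, 0, 0], [0, 0, 0]]
```

>>> {"fn": "servo_tool", "kwargs": {
  "xyz": [
    [-0.001, -0.0015, 0.0015],
    [0, 0, 0.0015],
    [0, 0, 0],
    [0, 0, 0],
    [0, 0, 0],
    [0, 0, 0],
    [0, 0, 0],
    [0, 0, 0]
  ],
  "rot": [
    [0, 0, 0],
    [0, 0, 0],
    [0, 0, 0],
    [0, 0, 0],
    [0, 0, 0],
    [0, 0, 0],
    [0, 0, 0],
    [0, 0, 0]
  ],
  "jaw": [1, 1, 1, 1, -1, -1, -1, -1]
}}

```text
time_s: 16.45
position: [0.3891, -0.2718, 0.0342]
tcp_rot: [0.999, -0.041, 0.002, 0.001]
force: [-0.5, -0.3, 0.4]
grip_width: 0.99
```

>>> {"fn": "servo_tool", "kwargs": {
  "xyz": [
    [0, 0, -0.005],
    [0, 0, -0.01],
    [0, 0, -0.02],
    [0, 0, -0.02],
    [0, 0, -0.02],
    [0, 0, -0.01],
    [0, 0, 0],
    [0, 0, 0]
  ],
  "rot": [
    [0, 0, 0],
    [0, 0, 0],
    [0, 0, 0],
    [0, 0, 0],
    [0, 0, 0],
    [0, 0, 0],
    [0, 0, 0],
    [0, 0, 0]
  ],
  "jaw": [-1, -1, -1, -1, -1, -1, -1, -1]
}}

```text
time_s: 17.12
position: [0.389, -0.2718, 0.1275]
tcp_rot: [0.999, -0.041, 0.003, 0.002]
force: [-1.0, -0.1, -0.6]
grip_width: 1.001
```

```bash
python3 look.py wrist w4; python3 plan.py .411 .177 .11 -97.5
```

```text
t 17.17 at [ 0.3891 -0.2719  0.1274] F [ 0.2 -0.5  0.5] grip 0.998
14 rows
[[-0.001, -0.032, 0.001], [-0.005, -0.032, 0.001], [-0.008, -0.031, 0.001], [-0.012, -0.03, 0.001], [-0.015, -0.028, 0.001], [-0.018, -0.026, 0.001], [-0.021, -0.024, 0.001], [-0.024, -0.021, 0.001]] [[-0.0, -0.0, 6.6], [-0.0, -0.0, 6.6], [-0.0, -0.0, 6.6], [-0.0, -0.0, 6.6], [-0.0, -0.0, 6.6], [-0.0, -0.0, 6.6], [-0.0, -0.0, 6.6], [-0.0, -0.0, 6.6]]
[[-0.026, -0.019, 0.001], [-0.028, -0.015, 0.001], [-0.03, -0.012, 0.001], [-0.031, -0.008, 0.002], [-0.032, -0.005, 0.001], [-0.033, -0.001, 0.002], [0, 0, 0], [0, 0, 0]] [[-0.0, -0.0, 6.7], [-0.1, -0.1, 6.6], [-0.0, -0.0, 6.7], [-0.1, -0.1, 6.6], [-0.0, -0.0, 6.7], [-0.1, -0.1, 6.6], [0, 0, 0], [0, 0, 0]]
```

View pics/w4.png

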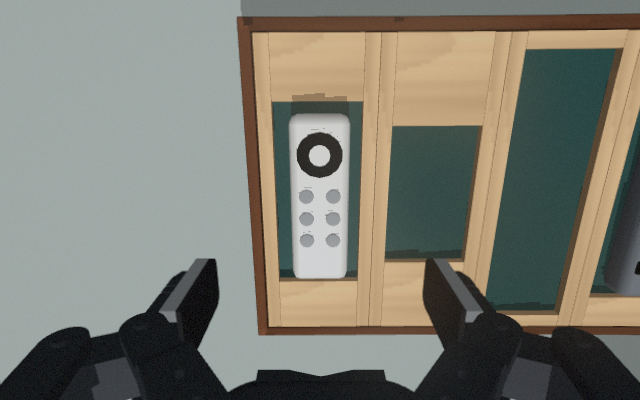

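>>> {"fn": "servo_tool", "kwargs": {
  "xyz": [
    [-0.001, -0.032, 0.001],
    [-0.005, -0.032, 0.001],
    [-0.008, -0.031, 0],
    [-0.012, -0.03, 0],
    [-0.015, -0.028, 0],
    [-0.018, -0.026, 0],
    [-0.021, -0.024, 0],
    [-0.024, -0.021, 0]
  ],
  "rot": [
    [0, 0, 6.6],
    [0, 0, 6.6],
    [0, 0, 6.6],
    [0, 0, 6.6],
    [0, 0, 6.6],
    [0, 0, 6.6],
    [0, 0, 6.6],
    [0, 0, 6.6]
  ],
  "jaw": [-1, -1, -1, -1, -1, -1, -1, -1]
}}

```text
time_s: 17.83
position: [0.401, -0.0248, 0.1196]
tcp_rot: [0.875, -0.484, 0.001, 0.002]
force: [-0.4, 0.2, -1.1]
grip_width: 1.002
```

```bash
python3 plan.py .411 .177 .11 -97.5
```

```text
t 17.83 at [ 0.401  -0.0248  0.1196] F [-0.4  0.2 -1.1] grip 1.002
6 rows
[[-0.028, -0.019, 0.001], [-0.03, -0.016, 0.002], [-0.031, -0.013, 0.001], [-0.032, -0.009, 0.002], [-0.033, -0.005, 0.001], [-0.034, -0.001, 0.002], [0, 0, 0], [0, 0, 0]] [[0.0, -0.0, 6.6], [0.0, -0.0, 6.6], [0.0, -0.1, 6.6], [0.0, -0.0, 6.6], [0.0, -0.1, 6.6], [0.0, -0.1, 6.7], [0, 0, 0], [0, 0, 0]]
```

>>> {"fn": "servo_tool", "kwargs": {
  "xyz": [
    [-0.028, -0.019, 0],
    [-0.03, -0.016, 0],
    [-0.031, -0.013, 0],
    [-0.032, -0.009, 0],
    [-0.028, -0.005, 0],
    [-0.012, -0.001, 0],
    [-0.005, 0, 0],
    [0, 0, 0]
  ],
  "rot": [
    [0, 0, 6.6],
    [0, 0, 6.6],
    [0, 0, 6.6],
    [0, 0, 6.6],
    [0, 0, 5],
    [0, 0, 3],
    [0, 0, 1.5],
    [0, 0, 0]
  ],
  "jaw": [-1, -1, -1, -1, -1, -1, -1, -1]
}}

```text
time_s: 18.5
position: [0.4, 0.1517, 0.1118]
tcp_rot: [-0.695, 0.719, 0.004, -0.006]
force: [0.6, -0.4, -0.3]
grip_width: 0.995
```

```bash
python3 wfit.py lamp
```

```text
[ 0.4109  0.1762 -0.1595] 0.044
t 18.55 at [0.3997 0.1511 0.1116] F [-0.9  0.  -0.1] grip 1.0
2 rows
[[-0.013, -0.006, 0.026], [-0.013, -0.004, 0.025], [0, 0, 0], [0, 0, 0], [0, 0, 0], [0, 0, 0], [0, 0, 0], [0, 0, 0]] [[0.4, -0.2, 3.6], [0.4, -0.1, 3.6], [0, 0, 0], [0, 0, 0], [0, 0, 0], [0, 0, 0], [0, 0, 0], [0, 0, 0]]
```

View pics/w_lamp_o.png

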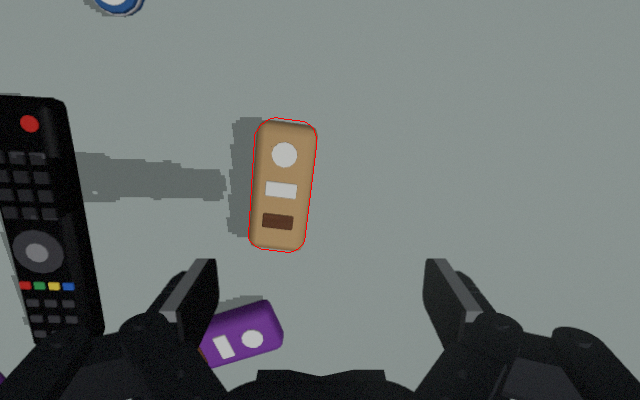

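>>> {"fn": "servo_tool", "kwargs": {
  "xyz": [
    [-0.013, -0.006, 0.005],
    [-0.013, -0.004, 0.005],
    [0, 0, 0.01],
    [0, 0, 0.015],
    [0, 0, 0.01],
    [0, 0, 0],
    [0, 0, 0],
    [0, 0, 0]
  ],
  "rot": [
    [0.4, -0.2, 3.6],
    [0.4, -0.1, 3.6],
    [0, 0, 0],
    [0, 0, 0],
    [0, 0, 0],
    [0, 0, 0],
    [0, 0, 0],
    [0, 0, 0]
  ],
  "jaw": [-1, -1, -1, -1, -1, -1, -1, -1]
}}

```text
time_s: 19.22
position: [0.4081, 0.1709, 0.0599]
tcp_rot: [-0.649, 0.761, 0.001, -0.005]
force: [0.0, 0.1, -0.2]
grip_width: 1.006
```

```bash
python3 plan.py .411 .1765 .0255 -99.1
```

```text
t 19.22 at [0.4081 0.1709 0.0599] F [ 0.   0.1 -0.2] grip 1.006
1 rows
[[-0.006, -0.002, 0.034], [0, 0, 0], [0, 0, 0], [0, 0, 0], [0, 0, 0], [0, 0, 0], [0, 0, 0], [0, 0, 0]] [[0.4, -0.4, 0.0], [0, 0, 0], [0, 0, 0], [0, 0, 0], [0, 0, 0], [0, 0, 0], [0, 0, 0], [0, 0, 0]]
```

>>> {"fn": "servo_tool", "kwargs": {
  "xyz": [
    [-0.006, -0.002, 0],
    [0, 0, 0],
    [0, 0, 0.01],
    [0, 0, 0.01],
    [0, 0, 0.007],
    [0, 0, 0.003],
    [0, 0, 0],
    [0, 0, 0]
  ],
  "rot": [
    [0.4, -0.4, 0],
    [0, 0, 0],
    [0, 0, 0],
    [0, 0, 0],
    [0, 0, 0],
    [0, 0, 0],
    [0, 0, 0],
    [0, 0, 0]
  ],
  "jaw": [-1, -1, -1, -1, -1, -1, -1, -1]
}}

```text
time_s: 19.88
position: [0.4128, 0.1769, 0.0283]
tcp_rot: [-0.649, 0.761, -0.0, 0.002]
force: [-0.4, -0.1, -0.4]
grip_width: 1.0
```

```bash
python3 plan.py .411 .1765 .0255 -99.1
```

```text
t 19.88 at [0.4128 0.1769 0.0283] F [-0.4 -0.1 -0.4] grip 1.0
1 rows
[[0.0007, 0.0018, 0.0028], [0, 0, 0], [0, 0, 0], [0, 0, 0], [0, 0, 0], [0, 0, 0], [0, 0, 0], [0, 0, 0]] [[-0.2, 0.1, 0.0], [0, 0, 0], [0, 0, 0], [0, 0, 0], [0, 0, 0], [0, 0, 0], [0, 0, 0], [0, 0, 0]]
```

>>> {"fn": "servo_tool", "kwargs": {
  "xyz": [
    [0.001, 0.002, 0.003],
    [0, 0, 0],
    [0, 0, 0],
    [0, 0, 0],
    [0, 0, 0],
    [0, 0, 0],
    [0, 0, 0],
    [0, 0, 0]
  ],
  "rot": [
    [0, 0, 0],
    [0, 0, 0],
    [0, 0, 0],
    [0, 0, 0],
    [0, 0, 0],
    [0, 0, 0],
    [0, 0, 0],
    [0, 0, 0]
  ],
  "jaw": [-1, 1, 1, 1, 1, 1, 1, 1]
}}

```text
time_s: 20.55
position: [0.4115, 0.1764, 0.026]
tcp_rot: [-0.649, 0.761, -0.001, 0.003]
force: [-0.2, 0.6, -0.4]
grip_width: 0.43
```

>>> {"fn": "servo_tool", "kwargs": {
  "xyz": [
    [0, 0, 0],
    [0, 0, -0.01],
    [0, 0, -0.02],
    [0, 0, -0.02],
    [0, 0, -0.015],
    [0, 0, -0.005],
    [0, 0, 0],
    [0, 0, 0]
  ],
  "rot": [
    [0, 0, 0],
    [0, 0, 0],
    [0, 0, 0],
    [0, 0, 0],
    [0, 0, 0],
    [0, 0, 0],
    [0, 0, 0],
    [0, 0, 0]
  ],
  "jaw": [1, 1, 1, 1, 1, 1, 1, 1]
}}

```text
time_s: 21.22
position: [0.4096, 0.1759, 0.1003]
tcp_rot: [-0.649, 0.761, -0.0, 0.002]
force: [0.4, -0.8, 0.1]
grip_width: 0.432
```

```bash
python3 plan.py .468 -.278 .1 -4.7
```

```text
t 21.22 at [0.4096 0.1759 0.1003] F [ 0.4 -0.8  0.1] grip 0.432
14 rows
[[0.031, -0.009, -0.0], [0.032, -0.006, -0.0], [0.033, -0.002, -0.0], [0.033, 0.002, -0.0], [0.032, 0.006, -0.0], [0.031, 0.01, -0.0], [0.03, 0.013, -0.0], [0.028, 0.017, -0.0]] [[-0.0, -0.0, -6.7], [-0.0, -0.0, -6.7], [-0.0, -0.0, -6.7], [-0.0, -0.0, -6.7], [-0.0, -0.0, -6.8], [-0.0, -0.0, -6.7], [-0.0, -0.0, -6.8], [-0.0, -0.0, -6.7]]
[[0.026, 0.02, -0.0], [0.023, 0.023, -0.0], [0.021, 0.025, -0.0], [0.017, 0.028, -0.0], [0.014, 0.029, -0.0], [0.011, 0.031, -0.0], [0, 0, 0], [0, 0, 0]] [[-0.0, -0.0, -6.8], [-0.0, -0.0, -6.7], [-0.0, -0.0, -6.8], [-0.0, -0.0, -6.7], [-0.1, -0.1, -6.8], [-0.0, -0.0, -6.7], [0, 0, 0], [0, 0, 0]]
```

>>> {"fn": "servo_tool", "kwargs": {
  "xyz": [
    [0.031, -0.009, 0],
    [0.032, -0.006, 0],
    [0.033, -0.002, 0],
    [0.033, 0.002, 0],
    [0.032, 0.006, 0],
    [0.031, 0.01, 0],
    [0.03, 0.013, 0],
    [0.028, 0.017, 0]
  ],
  "rot": [
    [0, 0, -6.7],
    [0, 0, -6.7],
    [0, 0, -6.7],
    [0, 0, -6.7],
    [0, 0, -6.7],
    [0, 0, -6.7],
    [0, 0, -6.7],
    [0, 0, -6.7]
  ],
  "jaw": [1, 1, 1, 1, 1, 1, 1, 1]
}}

```text
time_s: 21.88
position: [0.4341, -0.0669, 0.0936]
tcp_rot: [0.918, -0.398, -0.004, -0.001]
force: [0.5, -0.3, -0.2]
grip_width: 0.432
```

```bash
python3 plan.py .468 -.278 .09 -4.7
```

```text
t 21.88 at [ 0.4341 -0.0669  0.0936] F [ 0.5 -0.3 -0.2] grip 0.432
7 rows
[[0.025, 0.017, 0.0], [0.023, 0.02, 0.0], [0.021, 0.022, 0.001], [0.019, 0.024, 0.0], [0.016, 0.026, 0.001], [0.014, 0.027, 0.0], [0.011, 0.029, 0.001], [0, 0, 0]] [[-0.0, 0.1, -6.0], [-0.0, 0.1, -6.0], [-0.0, 0.0, -6.0], [-0.0, 0.1, -6.0], [-0.0, 0.0, -6.1], [-0.1, 0.1, -6.0], [-0.0, 0.0, -6.1], [0, 0, 0]]
```

>>> {"fn": "servo_tool", "kwargs": {
  "xyz": [
    [0.025, 0.017, 0],
    [0.023, 0.02, 0],
    [0.021, 0.022, 0],
    [0.019, 0.024, 0],
    [0.016, 0.026, 0],
    [0.011, 0.021, 0],
    [0.005, 0.01, 0],
    [0, 0, 0]
  ],
  "rot": [
    [0, 0.1, -6],
    [0, 0.1, -6],
    [0, 0, -6],
    [0, 0.1, -6],
    [0, 0, -6],
    [0, 0, -5],
    [0, 0, -3],
    [0, 0, 0]
  ],
  "jaw": [1, 1, 1, 1, 1, 1, 1, 1]
}}

```text
time_s: 22.55
position: [0.4615, -0.2642, 0.0825]
tcp_rot: [0.998, -0.062, -0.007, -0.004]
force: [-0.4, -0.5, -0.4]
grip_width: 0.434
```

```bash
python3 plan.py .468 -.278 .06 -4.7
```

```text
t 22.55 at [ 0.4615 -0.2642  0.0825] F [-0.4 -0.5 -0.4] grip 0.434
1 rows
[[0.009, 0.013, 0.022], [0, 0, 0], [0, 0, 0], [0, 0, 0], [0, 0, 0], [0, 0, 0], [0, 0, 0], [0, 0, 0]] [[-0.4, 0.8, -2.5], [0, 0, 0], [0, 0, 0], [0, 0, 0], [0, 0, 0], [0, 0, 0], [0, 0, 0], [0, 0, 0]]
```

>>> {"fn": "servo_tool", "kwargs": {
  "xyz": [
    [0.008, 0.012, 0],
    [0, 0, 0],
    [0, 0, 0.01],
    [0, 0, 0.01],
    [0, 0, 0.008],
    [0, 0, 0],
    [0, 0, 0],
    [0, 0, 0]
  ],
  "rot": [
    [-0.4, 0.8, -2.3],
    [0, 0, 0],
    [0, 0, 0],
    [0, 0, 0],
    [0, 0, 0],
    [0, 0, 0],
    [0, 0, 0],
    [0, 0, 0]
  ],
  "jaw": [1, 1, 1, 1, 1, 1, 1, 1]
}}

```text
time_s: 23.22
position: [0.4618, -0.2684, 0.0444]
tcp_rot: [0.999, -0.045, -0.007, -0.006]
force: [-0.3, -0.6, -0.4]
grip_width: 0.437
```

```bash
python3 plan.py .468 -.278 .0335 -4.7
```

```text
t 23.22 at [ 0.4618 -0.2684  0.0444] F [-0.3 -0.6 -0.4] grip 0.437
1 rows
[[0.0072, 0.0091, 0.0107], [0, 0, 0], [0, 0, 0], [0, 0, 0], [0, 0, 0], [0, 0, 0], [0, 0, 0], [0, 0, 0]] [[-0.6, 0.8, -0.5], [0, 0, 0], [0, 0, 0], [0, 0, 0], [0, 0, 0], [0, 0, 0], [0, 0, 0], [0, 0, 0]]
```

>>> {"fn": "servo_tool", "kwargs": {
  "xyz": [
    [0.007, 0.009, -0.003],
    [0, 0, 0],
    [0, 0, 0],
    [0, 0, 0],
    [0, 0, 0.002],
    [0, 0, 0],
    [0, 0, 0],
    [0, 0, 0]
  ],
  "rot": [
    [-0.6, 0.8, -0.5],
    [0, 0, 0],
    [0, 0, 0],
    [0, 0, 0],
    [0, 0, 0],
    [0, 0, 0],
    [0, 0, 0],
    [0, 0, 0]
  ],
  "jaw": [1, 1, 1, 1, 1, 1, 1, 1]
}}

```text
time_s: 23.88
position: [0.4702, -0.2798, 0.0474]
tcp_rot: [0.999, -0.041, 0.002, 0.001]
force: [-0.5, 0.1, -0.2]
grip_width: 0.433
```

```bash
python3 plan.py .468 -.278 .0335 -4.7
```

```text
t 23.88 at [ 0.4702 -0.2798  0.0474] F [-0.5  0.1 -0.2] grip 0.433
1 rows
[[-0.0024, -0.0017, 0.0139], [0, 0, 0], [0, 0, 0], [0, 0, 0], [0, 0, 0], [0, 0, 0], [0, 0, 0], [0, 0, 0]] [[0.2, -0.2, 0.0], [0, 0, 0], [0, 0, 0], [0, 0, 0], [0, 0, 0], [0, 0, 0], [0, 0, 0], [0, 0, 0]]
```

>>> {"fn": "servo_tool", "kwargs": {
  "xyz": [
    [-0.002, -0.002, 0.002],
    [0, 0, 0.003],
    [0, 0, 0.003],
    [0, 0, 0.002],
    [0, 0, 0.001],
    [0, 0, 0],
    [0, 0, 0],
    [0, 0, 0]
  ],
  "rot": [
    [0.2, -0.2, 0],
    [0, 0, 0],
    [0, 0, 0],
    [0, 0, 0],
    [0, 0, 0],
    [0, 0, 0],
    [0, 0, 0],
    [0, 0, 0]
  ],
  "jaw": [1, 1, 1, 1, 1, 1, 1, 1]
}}

```text
time_s: 24.55
position: [0.4675, -0.2769, 0.0344]
tcp_rot: [0.999, -0.041, -0.001, -0.001]
force: [-0.5, -0.1, -1.4]
grip_width: 0.431
```

```bash
python3 plan.py .468 -.278 .0335 -4.7
```

```text
t 24.55 at [ 0.4675 -0.2769  0.0344] F [-0.5 -0.1 -1.4] grip 0.431
1 rows
[[0.0006, 0.0011, 0.0009], [0, 0, 0], [0, 0, 0], [0, 0, 0], [0, 0, 0], [0, 0, 0], [0, 0, 0], [0, 0, 0]] [[-0.1, 0.1, 0.0], [0, 0, 0], [0, 0, 0], [0, 0, 0], [0, 0, 0], [0, 0, 0], [0, 0, 0], [0, 0, 0]]
```

>>> {"fn": "servo_tool", "kwargs": {
  "xyz": [
    [0, 0.001, 0.001],
    [0, 0, 0],
    [0, 0, 0],
    [0, 0, 0],
    [0, 0, 0],
    [0, 0, 0],
    [0, 0, 0],
    [0, 0, 0]
  ],
  "rot": [
    [0, 0, 0],
    [0, 0, 0],
    [0, 0, 0],
    [0, 0, 0],
    [0, 0, 0],
    [0, 0, 0],
    [0, 0, 0],
    [0, 0, 0]
  ],
  "jaw": [1, 1, 1, 1, -1, -1, -1, -1]
}}

```text
time_s: 25.22
position: [0.4681, -0.2785, 0.0342]
tcp_rot: [0.999, -0.041, 0.0, -0.001]
force: [-0.1, -0.9, 0.1]
grip_width: 0.971
```

>>> {"fn": "servo_tool", "kwargs": {
  "xyz": [
    [0, 0, -0.005],
    [0, 0, -0.01],
    [0, 0, -0.02],
    [0, 0, -0.02],
    [0, 0, -0.02],
    [0, 0, -0.01],
    [0, 0, 0],
    [0, 0, 0]
  ],
  "rot": [
    [0, 0, 0],
    [0, 0, 0],
    [0, 0, 0],
    [0, 0, 0],
    [0, 0, 0],
    [0, 0, 0],
    [0, 0, 0],
    [0, 0, 0]
  ],
  "jaw": [-1, -1, -1, -1, -1, -1, -1, -1]
}}

```text
time_s: 25.88
position: [0.468, -0.2785, 0.1264]
tcp_rot: [0.999, -0.041, 0.001, -0.0]
force: [-0.4, -0.0, 0.1]
grip_width: 0.998
```

```bash
python3 look.py wrist w5; python3 plan.py .385 .337 .13 -94.5
```

```text
t 25.93 at [ 0.4681 -0.2786  0.1263] F [-0.3 -0.2  0.4] grip 1.001
16 rows
[[-0.008, -0.038, -0.0], [-0.012, -0.037, -0.0], [-0.016, -0.036, -0.0], [-0.019, -0.034, -0.0], [-0.022, -0.032, -0.0], [-0.025, -0.03, -0.0], [-0.028, -0.027, -0.0], [-0.03, -0.024, -0.0]] [[-0.0, -0.0, 5.6], [-0.0, -0.0, 5.6], [-0.0, -0.0, 5.6], [-0.0, -0.0, 5.6], [-0.0, 0.0, 5.6], [-0.0, 0.0, 5.6], [-0.0, 0.0, 5.6], [-0.0, 0.0, 5.6]]
[[-0.033, -0.021, -0.0], [-0.034, -0.018, -0.0], [-0.036, -0.014, -0.001], [-0.037, -0.011, -0.0], [-0.038, -0.007, -0.001], [-0.039, -0.003, -0.0], [-0.039, 0.001, -0.001], [-0.038, 0.005, -0.0]] [[-0.0, 0.0, 5.6], [-0.0, 0.0, 5.6], [-0.0, 0.0, 5.6], [-0.0, 0.0, 5.7], [-0.0, 0.0, 5.6], [-0.0, 0.0, 5.7], [-0.0, 0.0, 5.6], [-0.1, 0.0, 5.7]]
```

View pics/w5.png

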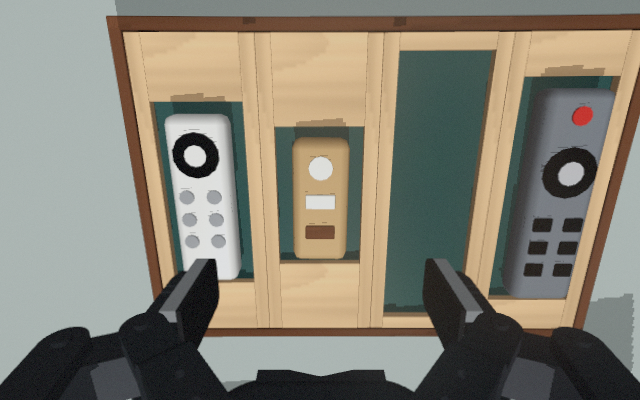

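>>> {"fn": "servo_tool", "kwargs": {
  "xyz": [
    [-0.008, -0.038, 0],
    [-0.012, -0.037, 0],
    [-0.016, -0.036, 0],
    [-0.019, -0.034, 0],
    [-0.022, -0.032, 0],
    [-0.025, -0.03, 0],
    [-0.028, -0.027, 0],
    [-0.03, -0.024, 0]
  ],
  "rot": [
    [0, 0, 5.6],
    [0, 0, 5.6],
    [0, 0, 5.6],
    [0, 0, 5.6],
    [0, 0, 5.6],
    [0, 0, 5.6],
    [0, 0, 5.6],
    [0, 0, 5.6]
  ],
  "jaw": [-1, -1, -1, -1, -1, -1, -1, -1]
}}

```text
time_s: 26.6
position: [0.4277, 0.0301, 0.1184]
tcp_rot: [0.9, -0.435, -0.003, 0.002]
force: [1.3, 0.8, 0.4]
grip_width: 1.001
```

```bash
python3 plan.py .385 .337 .13 -94.5
```

```text
t 26.6 at [0.4277 0.0301 0.1184] F [1.3 0.8 0.4] grip 1.001
8 rows
[[-0.033, -0.02, -0.001], [-0.035, -0.016, -0.001], [-0.037, -0.013, -0.002], [-0.038, -0.01, -0.001], [-0.038, -0.006, -0.002], [-0.039, -0.002, -0.001], [-0.038, 0.001, -0.002], [-0.038, 0.005, -0.001]] [[0.0, 0.0, 5.4], [0.1, 0.0, 5.4], [0.1, 0.0, 5.3], [0.0, 0.0, 5.4], [0.1, 0.0, 5.3], [0.0, 0.0, 5.4], [0.1, 0.1, 5.3], [0.0, 0.0, 5.4]]
```

>>> {"fn": "servo_tool", "kwargs": {
  "xyz": [
    [-0.033, -0.02, -0.001],
    [-0.035, -0.016, -0.001],
    [-0.037, -0.013, -0.002],
    [-0.038, -0.01, -0.001],
    [-0.038, -0.006, -0.002],
    [-0.036, -0.002, -0.001],
    [-0.02, 0.001, -0.001],
    [-0.01, 0.002, 0]
  ],
  "rot": [
    [0, 0, 5.4],
    [0, 0, 5.4],
    [0, 0, 5.4],
    [0, 0, 5.4],
    [0, 0, 5.4],
    [0, 0, 5.4],
    [0, 0, 4],
    [0, 0, 2]
  ],
  "jaw": [-1, -1, -1, -1, -1, -1, -1, -1]
}}

```text
time_s: 27.27
position: [0.3804, 0.2935, 0.1184]
tcp_rot: [-0.704, 0.71, 0.007, -0.009]
force: [0.7, -0.3, 0.4]
grip_width: 1.0
```

```bash
python3 wfit.py tv
```

```text
[ 0.3842  0.3362 -0.0846] 0.063
t 27.32 at [0.3799 0.2942 0.1181] F [-0.1 -0.4 -0.8] grip 0.998
2 rows
[[-0.021, -0.003, 0.029], [-0.021, -0.001, 0.029], [0, 0, 0], [0, 0, 0], [0, 0, 0], [0, 0, 0], [0, 0, 0], [0, 0, 0]] [[0.7, -0.1, 2.2], [0.6, -0.1, 2.1], [0, 0, 0], [0, 0, 0], [0, 0, 0], [0, 0, 0], [0, 0, 0], [0, 0, 0]]
```

View pics/w_tv_o.png

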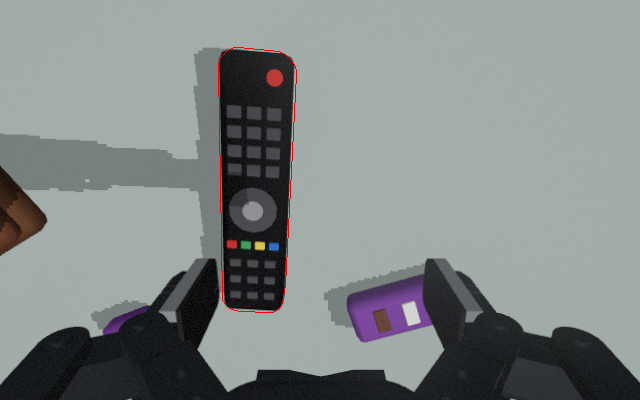

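>>> {"fn": "servo_tool", "kwargs": {
  "xyz": [
    [-0.021, -0.003, 0.005],
    [-0.019, -0.001, 0.005],
    [0, 0, 0.012],
    [0, 0, 0.015],
    [0, 0, 0.012],
    [0, 0, 0],
    [0, 0, 0],
    [0, 0, 0]
  ],
  "rot": [
    [0.7, -0.1, 2.2],
    [0.6, -0.1, 2],
    [0, 0, 0],
    [0, 0, 0],
    [0, 0, 0],
    [0, 0, 0],
    [0, 0, 0],
    [0, 0, 0]
  ],
  "jaw": [-1, -1, -1, -1, -1, -1, -1, -1]
}}

```text
time_s: 27.98
position: [0.3798, 0.3315, 0.0591]
tcp_rot: [-0.679, 0.734, 0.0, -0.007]
force: [-1.2, 0.2, -0.9]
grip_width: 0.999
```

```bash
python3 plan.py .3845 .3365 .0265 -94.8
```

```text
t 27.98 at [0.3798 0.3315 0.0591] F [-1.2  0.2 -0.9] grip 0.999
1 rows
[[-0.006, -0.005, 0.032], [0, 0, 0], [0, 0, 0], [0, 0, 0], [0, 0, 0], [0, 0, 0], [0, 0, 0], [0, 0, 0]] [[0.6, -0.6, 0.3], [0, 0, 0], [0, 0, 0], [0, 0, 0], [0, 0, 0], [0, 0, 0], [0, 0, 0], [0, 0, 0]]
```

>>> {"fn": "servo_tool", "kwargs": {
  "xyz": [
    [-0.005, -0.004, 0],
    [0, 0, 0],
    [0, 0, 0.01],
    [0, 0, 0.01],
    [0, 0, 0.006],
    [0, 0, 0.003],
    [0, 0, 0],
    [0, 0, 0]
  ],
  "rot": [
    [0.6, -0.6, 0.3],
    [0, 0, 0],
    [0, 0, 0],
    [0, 0, 0],
    [0, 0, 0],
    [0, 0, 0],
    [0, 0, 0],
    [0, 0, 0]
  ],
  "jaw": [-1, -1, -1, -1, -1, -1, -1, -1]
}}

```text
time_s: 28.65
position: [0.3866, 0.3367, 0.0291]
tcp_rot: [-0.677, 0.736, -0.0, 0.003]
force: [0.1, -0.2, 0.2]
grip_width: 0.997
```

```bash
python3 plan.py .3845 .3365 .0265 -94.8
```

```text
t 28.65 at [0.3866 0.3367 0.0291] F [ 0.1 -0.2  0.2] grip 0.997
1 rows
[[0.0004, 0.0021, 0.0025], [0, 0, 0], [0, 0, 0], [0, 0, 0], [0, 0, 0], [0, 0, 0], [0, 0, 0], [0, 0, 0]] [[-0.3, 0.2, -0.0], [0, 0, 0], [0, 0, 0], [0, 0, 0], [0, 0, 0], [0, 0, 0], [0, 0, 0], [0, 0, 0]]
```

>>> {"fn": "servo_tool", "kwargs": {
  "xyz": [
    [0, 0.002, 0.003],
    [0, 0, 0],
    [0, 0, 0],
    [0, 0, 0],
    [0, 0, 0],
    [0, 0, 0],
    [0, 0, 0],
    [0, 0, 0]
  ],
  "rot": [
    [-0.3, 0.2, 0],
    [0, 0, 0],
    [0, 0, 0],
    [0, 0, 0],
    [0, 0, 0],
    [0, 0, 0],
    [0, 0, 0],
    [0, 0, 0]
  ],
  "jaw": [-1, 1, 1, 1, 1, 1, 1, 1],
  "force": 55
}}

```text
time_s: 29.32
position: [0.3853, 0.3377, 0.027]
tcp_rot: [-0.677, 0.736, 0.0, 0.001]
force: [-0.2, -0.4, -0.1]
grip_width: 0.499
```

>>> {"fn": "servo_tool", "kwargs": {
  "xyz": [
    [0, 0, 0],
    [0, 0, -0.01],
    [0, 0, -0.02],
    [0, 0, -0.02],
    [0, 0, -0.015],
    [0, 0, -0.005],
    [0, 0, 0],
    [0, 0, 0]
  ],
  "rot": [
    [0, 0, 0],
    [0, 0, 0],
    [0, 0, 0],
    [0, 0, 0],
    [0, 0, 0],
    [0, 0, 0],
    [0, 0, 0],
    [0, 0, 0]
  ],
  "jaw": [1, 1, 1, 1, 1, 1, 1, 1]
}}

```text
time_s: 29.98
position: [0.3833, 0.3363, 0.1005]
tcp_rot: [-0.677, 0.736, 0.001, -0.002]
force: [-0.2, -0.6, -0.7]
grip_width: 0.498
```

```bash
python3 plan.py .5477 -.2845 .1 -4.7
```

```text
t 29.98 at [0.3833 0.3363 0.1005] F [-0.2 -0.6 -0.7] grip 0.498
17 rows
[[0.036, -0.013, 0.0], [0.037, -0.009, 0.0], [0.037, -0.006, 0.0], [0.038, -0.002, 0.0], [0.038, 0.001, 0.0], [0.037, 0.004, 0.0], [0.037, 0.008, 0.0], [0.036, 0.011, 0.0]] [[0.0, 0.0, -5.3], [0.0, 0.0, -5.3], [0.0, 0.0, -5.3], [0.0, 0.0, -5.3], [0.0, 0.0, -5.3], [0.0, 0.0, -5.3], [0.0, 0.0, -5.3], [0.0, 0.0, -5.3]]
[[0.035, 0.015, 0.0], [0.033, 0.018, 0.0], [0.032, 0.021, 0.0], [0.029, 0.023, 0.0], [0.027, 0.026, 0.0], [0.025, 0.029, 0.0], [0.022, 0.031, 0.0], [0.019, 0.032, 0.0]] [[0.0, 0.0, -5.3], [0.0, 0.0, -5.3], [0.0, 0.0, -5.3], [0.0, 0.0, -5.3], [0.0, 0.0, -5.3], [0.0, 0.0, -5.3], [0.0, 0.1, -5.3], [0.1, 0.0, -5.3]]
[[0.016, 0.034, 0.001], [0, 0, 0], [0, 0, 0], [0, 0, 0], [0, 0, 0], [0, 0, 0], [0, 0, 0], [0, 0, 0]] [[0.0, 0.1, -5.3], [0, 0, 0], [0, 0, 0], [0, 0, 0], [0, 0, 0], [0, 0, 0], [0, 0, 0], [0, 0, 0]]
```

>>> {"fn": "servo_tool", "kwargs": {
  "xyz": [
    [0.025, -0.009, -0.002],
    [0.037, -0.009, -0.002],
    [0.037, -0.006, 0],
    [0.038, -0.002, 0],
    [0.038, 0.001, 0],
    [0.037, 0.004, 0],
    [0.037, 0.008, 0],
    [0.036, 0.011, 0]
  ],
  "rot": [
    [0, 0, -5.3],
    [0, 0, -5.3],
    [0, 0, -5.3],
    [0, 0, -5.3],
    [0, 0, -5.3],
    [0, 0, -5.3],
    [0, 0, -5.3],
    [0, 0, -5.3]
  ],
  "jaw": [1, 1, 1, 1, 1, 1, 1, 1]
}}

```text
time_s: 30.65
position: [0.4594, 0.052, 0.0983]
tcp_rot: [0.908, -0.42, -0.005, 0.002]
force: [1.1, -0.4, -2.0]
grip_width: 0.502
```

```bash
python3 plan.py .5477 -.2845 .1 -4.7
```

```text
t 30.65 at [0.4594 0.052  0.0983] F [ 1.1 -0.4 -2. ] grip 0.502
9 rows
[[0.035, 0.017, -0.0], [0.033, 0.02, -0.0], [0.031, 0.022, -0.0], [0.029, 0.025, -0.0], [0.027, 0.028, -0.0], [0.025, 0.03, -0.0], [0.022, 0.032, -0.001], [0.019, 0.034, -0.0]] [[0.0, 0.1, -5.0], [0.0, 0.1, -5.0], [0.0, 0.1, -5.0], [0.0, 0.1, -5.0], [0.1, 0.1, -5.0], [0.0, 0.0, -5.0], [0.1, 0.0, -5.0], [0.0, 0.1, -5.0]]
[[0.016, 0.035, -0.001], [0, 0, 0], [0, 0, 0], [0, 0, 0], [0, 0, 0], [0, 0, 0], [0, 0, 0], [0, 0, 0]] [[0.1, 0.0, -5.0], [0, 0, 0], [0, 0, 0], [0, 0, 0], [0, 0, 0], [0, 0, 0], [0, 0, 0], [0, 0, 0]]
```

>>> {"fn": "servo_tool", "kwargs": {
  "xyz": [
    [0.035, 0.017, -0.001],
    [0.033, 0.02, -0.001],
    [0.031, 0.022, -0.001],
    [0.029, 0.025, -0.001],
    [0.027, 0.028, 0],
    [0.025, 0.03, 0],
    [0.015, 0.022, 0],
    [0.008, 0.013, 0]
  ],
  "rot": [
    [0, 0.1, -5],
    [0, 0.1, -5],
    [0, 0.1, -5],
    [0, 0.1, -5],
    [0, 0.1, -5],
    [0, 0, -5],
    [0, 0, -5],
    [0, 0, -4]
  ],
  "jaw": [1, 1, 1, 1, 1, 1, 1, 1]
}}

```text
time_s: 31.32
position: [0.5282, -0.2288, 0.0927]
tcp_rot: [0.997, -0.078, -0.008, 0.001]
force: [0.6, 0.2, -0.6]
grip_width: 0.498
```

```bash
python3 plan.py .5477 -.2845 .09 -4.7
```

```text
t 31.32 at [ 0.5282 -0.2288  0.0927] F [ 0.6  0.2 -0.6] grip 0.498
2 rows
[[0.014, 0.026, 0.001], [0.013, 0.026, 0.001], [0, 0, 0], [0, 0, 0], [0, 0, 0], [0, 0, 0], [0, 0, 0], [0, 0, 0]] [[0.1, 0.4, -2.1], [0.0, 0.5, -2.1], [0, 0, 0], [0, 0, 0], [0, 0, 0], [0, 0, 0], [0, 0, 0], [0, 0, 0]]
```

>>> {"fn": "servo_tool", "kwargs": {
  "xyz": [
    [0.013, 0.024, 0],
    [0.008, 0.016, 0],
    [0.004, 0.008, 0],
    [0, 0, 0],
    [0, 0, 0.005],
    [0, 0, 0.005],
    [0, 0, 0],
    [0, 0, 0]
  ],
  "rot": [
    [0.1, 0.4, -2.1],
    [0, 0.4, -1.5],
    [0, 0, 0],
    [0, 0, 0],
    [0, 0, 0],
    [0, 0, 0],
    [0, 0, 0],
    [0, 0, 0]
  ],
  "jaw": [1, 1, 1, 1, 1, 1, 1, 1]
}}

```text
time_s: 31.98
position: [0.5423, -0.2812, 0.0726]
tcp_rot: [0.999, -0.047, -0.007, -0.004]
force: [0.2, -0.2, -0.6]
grip_width: 0.499
```

```bash
python3 plan.py .5477 -.2845 .06 -4.7
```

```text
t 31.98 at [ 0.5423 -0.2812  0.0726] F [ 0.2 -0.2 -0.6] grip 0.499
1 rows
[[0.0059, 0.0028, 0.0125], [0, 0, 0], [0, 0, 0], [0, 0, 0], [0, 0, 0], [0, 0, 0], [0, 0, 0], [0, 0, 0]] [[-0.4, 0.8, -0.7], [0, 0, 0], [0, 0, 0], [0, 0, 0], [0, 0, 0], [0, 0, 0], [0, 0, 0], [0, 0, 0]]
```

>>> {"fn": "servo_tool", "kwargs": {
  "xyz": [
    [0.006, 0.003, 0],
    [0, 0, 0],
    [0, 0, 0.008],
    [0, 0, 0.008],
    [0, 0, 0.006],
    [0, 0, 0],
    [0, 0, 0],
    [0, 0, 0]
  ],
  "rot": [
    [-0.4, 0.8, -0.7],
    [0, 0, 0],
    [0, 0, 0],
    [0, 0, 0],
    [0, 0, 0],
    [0, 0, 0],
    [0, 0, 0],
    [0, 0, 0]
  ],
  "jaw": [1, 1, 1, 1, 1, 1, 1, 1]
}}

```text
time_s: 32.65
position: [0.5479, -0.2814, 0.0473]
tcp_rot: [0.999, -0.039, -0.0, -0.0]
force: [0.5, -0.1, -1.2]
grip_width: 0.5
```

```bash
python3 plan.py .5477 -.2845 .034 -4.7
```

```text
t 32.65 at [ 0.5479 -0.2814  0.0473] F [ 0.5 -0.1 -1.2] grip 0.5
1 rows
[[0.0001, 0.0031, 0.0133], [0, 0, 0], [0, 0, 0], [0, 0, 0], [0, 0, 0], [0, 0, 0], [0, 0, 0], [0, 0, 0]] [[-0.0, 0.0, 0.3], [0, 0, 0], [0, 0, 0], [0, 0, 0], [0, 0, 0], [0, 0, 0], [0, 0, 0], [0, 0, 0]]
```

>>> {"fn": "servo_tool", "kwargs": {
  "xyz": [
    [0, 0.003, 0],
    [0, 0, 0.002],
    [0, 0, 0.003],
    [0, 0, 0.003],
    [0, 0, 0.002],
    [0, 0, 0],
    [0, 0, 0],
    [0, 0, 0]
  ],
  "rot": [
    [0, 0, 0.3],
    [0, 0, 0],
    [0, 0, 0],
    [0, 0, 0],
    [0, 0, 0],
    [0, 0, 0],
    [0, 0, 0],
    [0, 0, 0]
  ],
  "jaw": [1, 1, 1, 1, 1, 1, 1, 1]
}}

```text
time_s: 33.32
position: [0.5481, -0.2856, 0.037]
tcp_rot: [0.999, -0.042, 0.001, 0.0]
force: [-0.2, -0.1, -1.0]
grip_width: 0.499
```

```bash
python3 plan.py .5477 -.2845 .034 -4.7; python3 look.py wrist w6
```

```text
t 33.32 at [ 0.5481 -0.2856  0.037 ] F [-0.2 -0.1 -1. ] grip 0.499
1 rows
[[-0.0005, -0.001, 0.003], [0, 0, 0], [0, 0, 0], [0, 0, 0], [0, 0, 0], [0, 0, 0], [0, 0, 0], [0, 0, 0]] [[0.0, -0.1, -0.1], [0, 0, 0], [0, 0, 0], [0, 0, 0], [0, 0, 0], [0, 0, 0], [0, 0, 0], [0, 0, 0]]
```

View pics/w6.png

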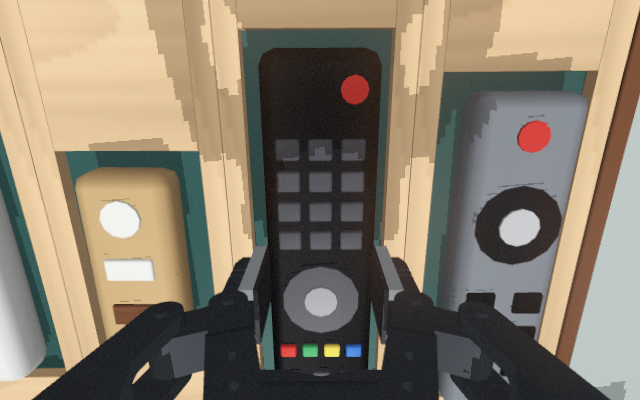

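>>> {"fn": "servo_tool", "kwargs": {
  "xyz": [
    [0, -0.001, 0.0015],
    [0, 0, 0.0015],
    [0, 0, 0],
    [0, 0, 0],
    [0, 0, 0],
    [0, 0, 0],
    [0, 0, 0],
    [0, 0, 0]
  ],
  "rot": [
    [0, 0, 0],
    [0, 0, 0],
    [0, 0, 0],
    [0, 0, 0],
    [0, 0, 0],
    [0, 0, 0],
    [0, 0, 0],
    [0, 0, 0]
  ],
  "jaw": [1, 1, 1, 1, -0.3, -0.3, -0.3, -0.3]
}}

```text
time_s: 34.03
position: [0.5492, -0.2849, 0.035]
tcp_rot: [0.999, -0.042, 0.002, 0.001]
force: [0.2, 0.3, 1.5]
grip_width: 0.651
```

>>> {"fn": "servo_tool", "kwargs": {
  "xyz": [
    [0, 0, -0.004],
    [0, 0, -0.008],
    [0, 0, -0.02],
    [0, 0, -0.02],
    [0, 0, -0.03],
    [0, 0, -0.03],
    [0, 0, -0.02],
    [0, 0, 0]
  ],
  "rot": [
    [0, 0, 0],
    [0, 0, 0],
    [0, 0, 0],
    [0, 0, 0],
    [0, 0, 0],
    [0, 0, 0],
    [0, 0, 0],
    [0, 0, 0]
  ],
  "jaw": [-0.3, -0.3, -0.3, -0.3, -0.3, -0.3, -0.3, -0.3]
}}

```text
time_s: 34.7
position: [0.5478, -0.2841, 0.1748]
tcp_rot: [0.999, -0.042, 0.0, -0.0]
force: [0.4, -1.5, 1.3]
grip_width: 0.65
```

```bash
python3 - <<'E'
from look import *; from bays import *; from fit import *
p,im=look('wrist','w7'); look('scene','s7'); look('side','d7')
dm={'medium':(.148,.042,.021),'short':(.118,.04,.02),'small':(.086,.038,.02),'long':(.18,.044,.022)}
d=im.copy()
c,s=np.cos(TH),np.sin(TH)
for k,(q,L) in B.items():
    v,e=fit([(p,im)],(*q,TH),dm[k],z0=.007); dx,dy=v[0]-q[0],v[1]-q[1]
    print(k,'along',round((dx*c+dy*s)*1e3,1),'across',round((-dx*s+dy*c)*1e3,1),'yaw',round(np.degrees(v[2]-TH),1),round(e,3))
    cv2.polylines(d,[proj(p,corners(k,.013)).astype(np.int32)],True,(0,0,255),1)
    cv2.polylines(d,[cv2.convexHull(proj(p,outline(*v,*dm[k],z0=.007)).astype(np.float32)).astype(np.int32)],True,(0,255,0),1)
cv2.imwrite('pics/w7o.png',d)
E
```

```text
short along -1.5 across -1.3 yaw 1.3 0.104
small along -0.5 across -0.9 yaw 0.8 0.095
long along -0.1 across -0.9 yaw 0.2 0.039
medium along -1.4 across 1.2 yaw -0.5 0.067
```

View pics/w7o.png

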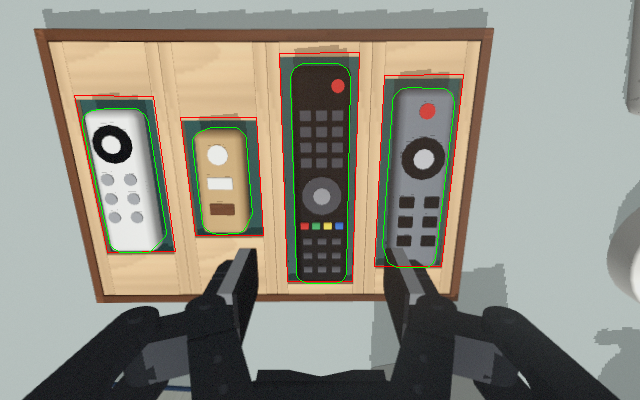

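View pics/s7.png

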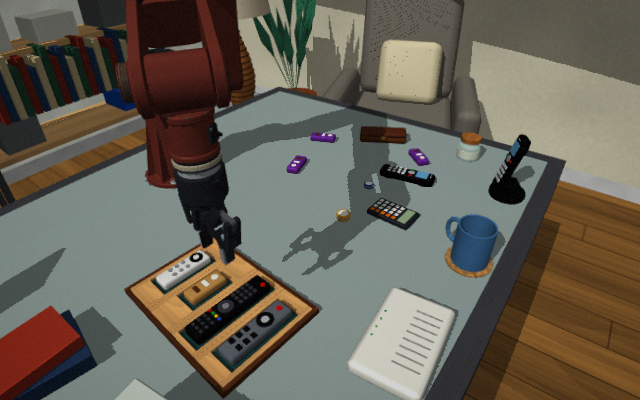

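```bash
python3 -c "
from cell import *
o=observe();print(o['time_s'],abs(o['joint_vel']).max());print(close_job())"
```

```text
34.85 0.03375555710446445
the job is handed in; nothing more can be done
None
```

All four remotes are in their own pockets, set down flat with the buttons up, and I handed the job in at about 35 s; `close_job` gave no verdict.

- **Fit:** The last wrist-camera check put every remote within about 2 mm of its pocket centre and within 1.3° of the pocket's direction. The limits are 12 mm along and 15 mm across. I did not measure height or level separately, but the fit assumed each remote was resting on the pocket floor and it matched.
- **Handset and calculator:** They appear at the same pixel positions in the scene picture as at the start, judged by eye.
- **Arm:** At hand-in the arm was clear of everything, with the gripper open at z ≈ 0.17 m.
- **Disagreements:** No check failed. The two fixed cameras disagreed by about 4–5 mm on the pocket positions after I allowed for the pocket rim. I used the average, and the wrist camera confirmed it.

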